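Stow core tubes in the V cradle under the mesh gate

TASK

Swing the flip hook off the mesh gate, then raise the gate upright by its red bar. Lay every core tube on the table into a V groove of its own so that it rests fully down and centred, then, with all of them in, lower the gate gently until it is fully shut over them and swing the hook back fully across the gate. Do not lift the gate while the hook is across it, and do not disturb the shells, jar, cup, brush or dish.

Things in the scene. Friction and masses are not known exactly. Their poses are not given: they have to be found in the camera images.
- core0_center (a point): a white 42 mm round core tube on its side, 136 mm long overall, with a blue 48 x 48 mm square cap 13 mm thick on each end (from 55 to 68 mm either side of the middle); 0.13 to 0.25 kg. The point is its centre; x runs along the tube (either way round is fine). On the table its centre is 24 mm up. None at the start if this tube is absent
- core1_center (a point): a white 42 mm round core tube on its side, 136 mm long overall, with a blue 48 x 48 mm square cap 13 mm thick on each end (from 55 to 68 mm either side of the middle); 0.13 to 0.25 kg. The point is its centre; x runs along the tube (either way round is fine). On the table its centre is 24 mm up. None at the start if this tube is absent
- core2_center (a point): a white 42 mm round core tube on its side, 136 mm long overall, with a blue 48 x 48 mm square cap 13 mm thick on each end (from 55 to 68 mm either side of the middle); 0.13 to 0.25 kg. The point is its centre; x runs along the tube (either way round is fine). On the table its centre is 24 mm up. None at the start if this tube is absent
- seat0 (a point): where a tube's centre lies when seated in the right-hand (-y) pair of V supports: x along the groove, z up, 52 mm above the table. The two 90-degree V supports are 14 mm long, centred 36 mm either side of this point, 58 mm of finger gap between; V rims 27 mm either side of the groove's middle, 49 mm up; the caps hang outside with 12 mm play each way. Grooves are 78 mm apart
- seat1 (a point): where a tube's centre lies when seated in the middle pair of V supports: x along the groove, z up, 52 mm above the table. The two 90-degree V supports are 14 mm long, centred 36 mm either side of this point, 58 mm of finger gap between; V rims 27 mm either side of the groove's middle, 49 mm up; the caps hang outside with 12 mm play each way. Grooves are 78 mm apart
- seat2 (a point): where a tube's centre lies when seated in the left-hand (+y) pair of V supports: x along the groove, z up, 52 mm above the table. The two 90-degree V supports are 14 mm long, centred 36 mm either side of this point, 58 mm of finger gap between; V rims 27 mm either side of the groove's middle, 49 mm up; the caps hang outside with 12 mm play each way. Grooves are 78 mm apart
- cradle: the fixed cradle: plywood base 190 x 260 mm, 14 mm thick, top 14 mm up, with three pairs of aluminium V supports; origin on the table under the middle seat; its x axis runs along the grooves, away from the robot at yaw 0, towards the gate's hinge; y to the left. Its pose varies from start to start
- gate (a joint): angle of the steel-mesh gate (rad): 0 shut, level over the tubes; grows as it is raised; 1.57 upright, stop at 1.75. Hinge along the cradle's y at its far side, stiff: the gate stays where left (2 to 4 N at the bar moves it). 0.3 kg; frame 236 mm wide, reaching 177 mm from the hinge; pads beneath it clear seated tubes by 3 mm and stop on a tube that is not down
- gate_bar (a point): the middle of the gate's red round bar, 12 mm thick, 112 mm free length along the cradle's y, in the gate's plane, 212 mm from the hinge line, 28 mm clear gap between bar and frame; 94 mm above the table when shut. It can turn in a grip, so the fingers can point down all through the swing
- gate_hinge (a point): the middle of the gate's hinge line, 94 mm above the table, 95 mm from the cradle's origin along its x
- hook (a joint): angle of the brass flip hook (rad): 0 across the gate (pointing along the cradle's -y), growing clockwise from above; 1.57 clear of the gate, pointing along the cradle's -x; stop at 1.9. It stays where it is left (about 1 N at the knob to move it)
- hook_knob (a point): grip point of the hook's upright red round knob, 16 mm thick, 42 mm tall from 108 to 150 mm above the table (this point is 129 mm up), 60 mm from the hook's pivot
- hook_pivot (a point): the point on the hook's upright pivot axis at the height of the knob's grip point; on the left (+y) side of the cradle, fixed to it
- cowrie: bystander: glossy brown cowrie shell, 75 x 48 mm, 42 mm high; origin under its middle
- tusk: bystander: white tusk shell on a cork plate 110 x 45 mm, 26 mm high; origin under its middle
- jar: bystander: brown glass specimen jar, 68 mm across, 105 mm high; origin under its middle
- cup: bystander: orange plastic sorting cup, 76 mm across, 85 mm high; origin under its middle
- brush: bystander: a hand brush lying flat; origin under its middle
- dish: bystander: white dish, 110 mm across, 35 mm high; origin under its middle

How it is judged:
On the way, in this order (a step that is already met when the one before it is completed fails the run):
1. hook swung clear and gate raised upright (value of joint hook above 1.1 rad and value of joint gate above 1.3 rad), for 0.2 s.
2. with the gate still up, every tube seated in a V groove and let go (value of joint gate above 0.9 rad and ((x of core0_center in the frame of seat0 between -0.015 and 0.015 m and y of core0_center in the frame of seat0 between -0.005 and 0.005 m and z of core0_center in the frame of seat0 between -0.005 and 0.005 m and angle between the x axis of core0_center and the x axis of seat0, either way round below 0.08 rad) or (x of core0_center in the frame of seat1 between -0.015 and 0.015 m and y of core0_center in the frame of seat1 between -0.005 and 0.005 m and z of core0_center in the frame of seat1 between -0.005 and 0.005 m and angle between the x axis of core0_center and the x axis of seat1, either way round below 0.08 rad) or (x of core0_center in the frame of seat2 between -0.015 and 0.015 m and y of core0_center in the frame of seat2 between -0.005 and 0.005 m and z of core0_center in the frame of seat2 between -0.005 and 0.005 m and angle between the x axis of core0_center and the x axis of seat2, either way round below 0.08 rad)) and ((x of core1_center in the frame of seat0 between -0.015 and 0.015 m and y of core1_center in the frame of seat0 between -0.005 and 0.005 m and z of core1_center in the frame of seat0 between -0.005 and 0.005 m and angle between the x axis of core1_center and the x axis of seat0, either way round below 0.08 rad) or (x of core1_center in the frame of seat1 between -0.015 and 0.015 m and y of core1_center in the frame of seat1 between -0.005 and 0.005 m and z of core1_center in the frame of seat1 between -0.005 and 0.005 m and angle between the x axis of core1_center and the x axis of seat1, either way round below 0.08 rad) or (x of core1_center in the frame of seat2 between -0.015 and 0.015 m and y of core1_center in the frame of seat2 between -0.005 and 0.005 m and z of core1_center in the frame of seat2 between -0.005 and 0.005 m and angle between the x axis of core1_center and the x axis of seat2, either way round below 0.08 rad)) and ((x of core2_center in the frame of seat0 between -0.015 and 0.015 m and y of core2_center in the frame of seat0 between -0.005 and 0.005 m and z of core2_center in the frame of seat0 between -0.005 and 0.005 m and angle between the x axis of core2_center and the x axis of seat0, either way round below 0.08 rad) or (x of core2_center in the frame of seat1 between -0.015 and 0.015 m and y of core2_center in the frame of seat1 between -0.005 and 0.005 m and z of core2_center in the frame of seat1 between -0.005 and 0.005 m and angle between the x axis of core2_center and the x axis of seat1, either way round below 0.08 rad) or (x of core2_center in the frame of seat2 between -0.015 and 0.015 m and y of core2_center in the frame of seat2 between -0.005 and 0.005 m and z of core2_center in the frame of seat2 between -0.005 and 0.005 m and angle between the x axis of core2_center and the x axis of seat2, either way round below 0.08 rad)) and contact force between the fingers and core0 below 0.3 N and contact force between the fingers and core1 below 0.3 N and contact force between the fingers and core2 below 0.3 N and linear speed of each of core0, core1, core2 below 0.03 m/s), for 0.3 s.
3. gate shut over the seated tubes (value of joint gate below 0.06 rad and ((x of core0_center in the frame of seat0 between -0.015 and 0.015 m and y of core0_center in the frame of seat0 between -0.005 and 0.005 m and z of core0_center in the frame of seat0 between -0.005 and 0.005 m and angle between the x axis of core0_center and the x axis of seat0, either way round below 0.08 rad) or (x of core0_center in the frame of seat1 between -0.015 and 0.015 m and y of core0_center in the frame of seat1 between -0.005 and 0.005 m and z of core0_center in the frame of seat1 between -0.005 and 0.005 m and angle between the x axis of core0_center and the x axis of seat1, either way round below 0.08 rad) or (x of core0_center in the frame of seat2 between -0.015 and 0.015 m and y of core0_center in the frame of seat2 between -0.005 and 0.005 m and z of core0_center in the frame of seat2 between -0.005 and 0.005 m and angle between the x axis of core0_center and the x axis of seat2, either way round below 0.08 rad)) and ((x of core1_center in the frame of seat0 between -0.015 and 0.015 m and y of core1_center in the frame of seat0 between -0.005 and 0.005 m and z of core1_center in the frame of seat0 between -0.005 and 0.005 m and angle between the x axis of core1_center and the x axis of seat0, either way round below 0.08 rad) or (x of core1_center in the frame of seat1 between -0.015 and 0.015 m and y of core1_center in the frame of seat1 between -0.005 and 0.005 m and z of core1_center in the frame of seat1 between -0.005 and 0.005 m and angle between the x axis of core1_center and the x axis of seat1, either way round below 0.08 rad) or (x of core1_center in the frame of seat2 between -0.015 and 0.015 m and y of core1_center in the frame of seat2 between -0.005 and 0.005 m and z of core1_center in the frame of seat2 between -0.005 and 0.005 m and angle between the x axis of core1_center and the x axis of seat2, either way round below 0.08 rad)) and ((x of core2_center in the frame of seat0 between -0.015 and 0.015 m and y of core2_center in the frame of seat0 between -0.005 and 0.005 m and z of core2_center in the frame of seat0 between -0.005 and 0.005 m and angle between the x axis of core2_center and the x axis of seat0, either way round below 0.08 rad) or (x of core2_center in the frame of seat1 between -0.015 and 0.015 m and y of core2_center in the frame of seat1 between -0.005 and 0.005 m and z of core2_center in the frame of seat1 between -0.005 and 0.005 m and angle between the x axis of core2_center and the x axis of seat1, either way round below 0.08 rad) or (x of core2_center in the frame of seat2 between -0.015 and 0.015 m and y of core2_center in the frame of seat2 between -0.005 and 0.005 m and z of core2_center in the frame of seat2 between -0.005 and 0.005 m and angle between the x axis of core2_center and the x axis of seat2, either way round below 0.08 rad))), for 0.2 s.
4. hook back across the gate (value of joint hook below 0.35 rad and value of joint gate below 0.06 rad), for 0.2 s.
At the end, for the whole second after the job is handed in: every tube that is present lies in a V groove: centre within 5 mm of the seat sideways and in height and 15 mm along the groove, axis within 0.08 rad, at rest; the gate is shut (below 0.06 rad) and the hook lies across it (below 0.35 rad) (all of step 4 and ((x of core0_center in the frame of seat0 between -0.015 and 0.015 m and y of core0_center in the frame of seat0 between -0.005 and 0.005 m and z of core0_center in the frame of seat0 between -0.005 and 0.005 m and angle between the x axis of core0_center and the x axis of seat0, either way round below 0.08 rad) or (x of core0_center in the frame of seat1 between -0.015 and 0.015 m and y of core0_center in the frame of seat1 between -0.005 and 0.005 m and z of core0_center in the frame of seat1 between -0.005 and 0.005 m and angle between the x axis of core0_center and the x axis of seat1, either way round below 0.08 rad) or (x of core0_center in the frame of seat2 between -0.015 and 0.015 m and y of core0_center in the frame of seat2 between -0.005 and 0.005 m and z of core0_center in the frame of seat2 between -0.005 and 0.005 m and angle between the x axis of core0_center and the x axis of seat2, either way round below 0.08 rad)) and ((x of core1_center in the frame of seat0 between -0.015 and 0.015 m and y of core1_center in the frame of seat0 between -0.005 and 0.005 m and z of core1_center in the frame of seat0 between -0.005 and 0.005 m and angle between the x axis of core1_center and the x axis of seat0, either way round below 0.08 rad) or (x of core1_center in the frame of seat1 between -0.015 and 0.015 m and y of core1_center in the frame of seat1 between -0.005 and 0.005 m and z of core1_center in the frame of seat1 between -0.005 and 0.005 m and angle between the x axis of core1_center and the x axis of seat1, either way round below 0.08 rad) or (x of core1_center in the frame of seat2 between -0.015 and 0.015 m and y of core1_center in the frame of seat2 between -0.005 and 0.005 m and z of core1_center in the frame of seat2 between -0.005 and 0.005 m and angle between the x axis of core1_center and the x axis of seat2, either way round below 0.08 rad)) and ((x of core2_center in the frame of seat0 between -0.015 and 0.015 m and y of core2_center in the frame of seat0 between -0.005 and 0.005 m and z of core2_center in the frame of seat0 between -0.005 and 0.005 m and angle between the x axis of core2_center and the x axis of seat0, either way round below 0.08 rad) or (x of core2_center in the frame of seat1 between -0.015 and 0.015 m and y of core2_center in the frame of seat1 between -0.005 and 0.005 m and z of core2_center in the frame of seat1 between -0.005 and 0.005 m and angle between the x axis of core2_center and the x axis of seat1, either way round below 0.08 rad) or (x of core2_center in the frame of seat2 between -0.015 and 0.015 m and y of core2_center in the frame of seat2 between -0.005 and 0.005 m and z of core2_center in the frame of seat2 between -0.005 and 0.005 m and angle between the x axis of core2_center and the x axis of seat2, either way round below 0.08 rad)) and linear speed of each of core0, core1, core2 below 0.03 m/s); the robot touches nothing.
It fails at once if the gate lifted while the hook is across it (value of joint gate above 0.15 rad and value of joint hook below 0.6 rad).
It fails at once if the gate slammed (velocity of joint gate below -3.5 rad/s).
It fails at once if a shell, the jar, the cup, the brush or the dish disturbed (moved more than 40 mm) (distance of any of cowrie, tusk, jar, cup, brush, dish from where it was at the start of the episode above 0.04 m).
Of core0, core1, core2 only 2 to 3 are there at a start; the rules pass over those that are not, and their reading is None.
At some moment in a run one of core0, core1, core2 may be knocked a few centimetres aside while the robot is not near it.
Once in a run the grip may slacken for a moment while it holds something.
It also fails if it takes over 208 s, if anything falls off the work surface, if the arm or the gripper's body presses on something with over 40 N, if the wrist force passes 120 N, or if a joint passes its speed limit or range.

ROBOT

A 6-joint arm with a two-finger parallel gripper is mounted at the origin on the work surface. World frame = base frame: x ahead of the robot, y to its left, z up, the work surface at z = 0. Lengths are in m, angles in rad, forces in N, time in s.
With the tool pointing down it reaches from about 0.275 to 0.775 m from the base axis. Payload 14.6 kg.
Tool frame: the origin (TCP) lies midway between the tips of the shut fingers; the grasp point (between the pads) lies 19 mm behind it; z points along the fingers, y is the direction in which the jaws open and shut (so a half turn about z gives the same grasp; the last joint's range is limited). The gripper opens to 85 mm and grips with 20 to 120 N. Pads are 22 mm wide; open, the fingers measure 114 mm over their backs; the gripper's body (76 mm by 85 mm) begins 54 mm behind the grasp point. The pads swing forward as they close: fully open they stand 13 mm farther back than shut.
Start: joints at [-1.309, 0.263, -0.048, 1.259, 0, 1.415], TCP at [0.213, -0.48, 0.231] pointing down, gripper open.
Joint ranges: [-2.65, 2.65], [-0.89, 1.7], [-1.18, 1.37], [-2.13, 2.11], [-1.35, 1.29], [-3.14, 3.14]. Speed limits (rad/s): [1.89, 1.89, 2.57, 2.79, 3.14, 3.14].

INTERFACE

Orientations are given as a unit quaternion [x, y, z, w].
In Python, from plant import bot, eyes, order gives the robot as it stands.
- The arm moves only by the tool send_rows, never from a script. Its argument "steps" is a list of rows, each a list of 5 numbers: the finger opening in mm, from 0 to 85.4, then the shift along the tool's x, y, z in mm, then the turn about the tool's z in degrees. A call has 1 to 5 rows; each row shifts and turns the commanded pose from where the row before left it, along the tool's axes as they then stand; what a row does not reach is not made up. A row lasts 1/10 s, in which the tool goes at most 50 mm and 8.59 degrees, less where a joint would pass 70% of its speed; a pose out of reach is approached as far as the arm can. A call is refused whole if a number of a shift passes 50 or a number of a turn 8.59, either way. A call with a gripper value outside its range is refused whole. The fingers move at their own pace and stop on an object; the grip force is fixed at half the most. Time passes only in rows, so rows that do not move let the fingers close. It gives the time, the measured TCP pose, the force and the opening at its end, in the units of the state.
- bot.state(): the state, without advancing time (a new reading comes with each control period).
- eyes.capture(name): name is "scene" or "top" or "wrist"; returns the picture (400x640x3 uint8, red, green, blue); there is no depth.
- eyes.get_calibration(name): a dict with "fovy" (degrees; the focal length in pixels is half the picture's height over the tangent of half this angle, whatever the lens; pixels are square), "cx", "cy" (the principal point, pixels), "rvec" (rotation vector, rad) and "tvec" (3), from world to camera coordinates, as OpenCV has them. Camera axes: x right, y down, z forward; pixel columns grow to the right and rows downward; lengths in m; the calibration is good to about 2 mm. A picture is of the moment at which its call begins: read the wrist's pose just before it. get_calibration takes no time and is no camera call; for the wrist camera it gives the pose at the moment of the call.
- order.job_done(): hands the job in, once; it reports no verdict.
The state is a dict: "time": time; "q": joint angles; "joint_vel": joint speeds; "joint_efforts": joint torques, N m; "eef_pos": TCP position; "orientation": TCP orientation; "ft_force": force on the tool from outside, world axes, zero at the start; "moment": the same for the moment, N m; "width": opening from 0.0 (shut) to 1.0 (fully open).
Only numpy, scipy, OpenCV 4.12 (cv2) and the standard library are available. Lean on these libraries where they do the work, as an engineer would, in place of code of your own. Each camera call takes 0.05 s, during which the arm holds its last target. There are 200 camera calls.

## Working session

There is one attempt and no reset: what is moved stays moved. The work goes in short steps, Python scripts to look and compute and a tool call to move; the robot and the scene stay as the last step left them, time stands still between calls to the robot, and variables do not carry over. Pictures are saved under pics/ and viewed, about 12 in all and at most 16, crops included, and the job is handed in when it is done.

Besides the shell and the picture viewer there is one more tool, called as name([rows], argument=value, ...), one row to a line, values as JSON. send_rows: Moves the arm, as the interface text tells. Its arguments: {"type":"object","properties":{"steps":{"type":"array","items":{"type":"array","items":{"type":"number"}}}},"required":["steps"]}

```bash
mkdir -p pics && cat > h.py <<'E'
import numpy as np, cv2
from plant import bot, eyes, order
from scipy.spatial.transform import Rotation as R
def cal(n):
    c=eyes.get_calibration(n); f=200/np.tan(np.radians(c['fovy'])/2)
    return f,c['cx'],c['cy'],R.from_rotvec(np.ravel(c['rvec'])).as_matrix(),np.ravel(c['tvec'])
def ray(c,u,v,z):
    f,cx,cy,M,t=c; o=-M.T@t; d=M.T@np.array([(u-cx)/f,(v-cy)/f,1]); s=(z-o[2])/d[2]; return o+s*d
def proj(c,p):
    f,cx,cy,M,t=c; q=M@np.array(p)+t; return np.array([cx+f*q[0]/q[2],cy+f*q[1]/q[2]])
def save(n,im): cv2.imwrite(f'pics/{n}.png',cv2.cvtColor(im,cv2.COLOR_RGB2BGR))
E
python3 - <<'E'
from h import *
for n in('top','scene'):
    im=eyes.capture(n); np.save(f'pics/{n}.npy',im); save(n+'0',im); c=eyes.get_calibration(n); print(n,c); M=cal(n); print(-M[3].T@M[4])
print(bot.state())
E
```

```text
top {'fovy': 45.11778807945811, 'cx': 320.68568760648725, 'cy': 201.5361764485033, 'rvec': array([ 2.18417156, -2.17514026,  0.09134223]), 'tvec': array([0.0211255 , 0.49977287, 1.56688922])}
[0.36851629 0.02459357 1.60279504]
scene {'fovy': 55.340710192004565, 'cx': 319.7223772187691, 'cy': 194.60840230872068, 'rvec': array([ 1.46248727,  2.1479783 , -0.82414968]), 'tvec': array([ 0.16844297, -0.28959549,  1.68215606])}
[1.31769742 0.32549478 1.04862494]
{'time': 0.1, 'q': array([-1.30929720e+00,  2.63475346e-01, -4.88875253e-02,  1.25939078e+00,
        2.19897317e-05,  1.41551816e+00]), 'joint_vel': array([ 0.00061357, -0.0004923 ,  0.0026707 ,  0.00168794,  0.00069075,
       -0.00209838]), 'joint_efforts': array([ 3.44102227e-03, -6.38573027e+01,  3.85066187e+01,  9.96935094e-03,
       -6.97922087e-05,  1.11769474e-06]), 'eef_pos': array([ 0.21247443, -0.47980987,  0.23086789]), 'orientation': array([ 9.78365436e-01,  2.06883651e-01, -1.44306250e-05, -4.78570126e-04]), 'ft_force': array([ 0.17781393,  0.12345637, -0.90209023]), 'moment': array([ 0.00283603, -0.04778946,  0.02480671]), 'width': 0.9993808194515049}
```

View pics/top0.png

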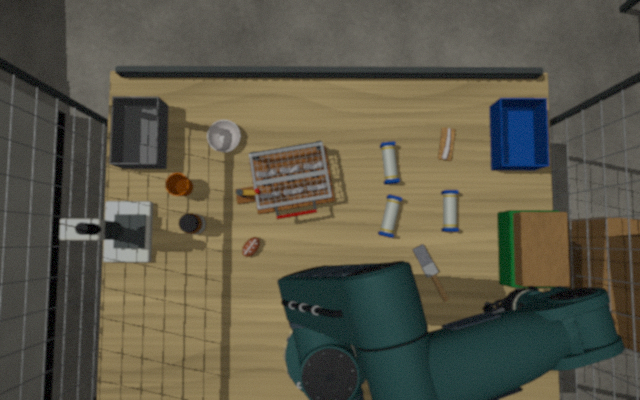

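View pics/scene0.png

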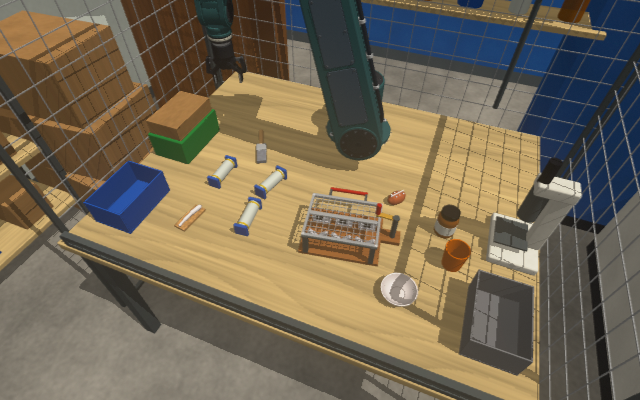

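The top view shows three tubes near pixels (390,163), (391,216) and (450,212). It also shows the cradle and gate centred near (290,178), the red bar at (296,211) and the hook knob near (257,191). Next I measure these.

```bash
cat >> h.py <<'E'
def blobs(im,lo,hi,amin=6,roi=None):
    hsv=cv2.cvtColor(im,cv2.COLOR_RGB2HSV); m=cv2.inRange(hsv,lo,hi) if lo[0]<=hi[0] else cv2.inRange(hsv,(lo[0],)+lo[1:],(180,)+hi[1:])|cv2.inRange(hsv,(0,)+lo[1:],hi)
    if roi: k=np.zeros_like(m); k[roi[1]:roi[3],roi[0]:roi[2]]=255; m&=k
    n,l,s,ce=cv2.connectedComponentsWithStats(m)
    return m,[(s[i,4],ce[i].round(1),s[i,:4]) for i in range(1,n) if s[i,4]>=amin]
E
python3 - <<'E'
from h import *
im=np.load('pics/top.npy'); c=cal('top')
print('blue')
for a,p,b in blobs(im,(105,90,40),(130,255,255),6,(360,120,480,250))[1]: print(a,p,b,ray(c,*p,.024).round(3))
print('red')
for a,p,b in blobs(im,(172,120,80),(8,255,255),4,(220,130,345,225))[1]: print(a,p,b,ray(c,*p,.094).round(3),ray(c,*p,.15).round(3))
s=cv2.resize(im[125:235,215:475],None,fx=3,fy=3,interpolation=cv2.INTER_CUBIC); save('topcrop',s)
E
```

```text
blue
40 [387.6 143.4] [381 142  14   5] [ 0.694 -0.198  0.024]
54 [392.  180.9] [385 178  15   6] [ 0.569 -0.212  0.024]
36 [450.5 191.6] [442 190  16   4] [ 0.534 -0.405  0.024]
37 [394.5 197.2] [388 195  14   6] [ 0.515 -0.22   0.024]
47 [450.3 229.1] [443 228  16   4] [ 0.411 -0.402  0.024]
44 [386. 234.] [379 232  15   5] [ 0.394 -0.191  0.024]
red
19 [257.  190.4] [255 188   5   5] [0.528 0.224 0.094] [0.522 0.217 0.15 ]
127 [296.3 213.4] [277 209  39  10] [0.456 0.1   0.094] [0.453 0.097 0.15 ]
```

View pics/topcrop.png

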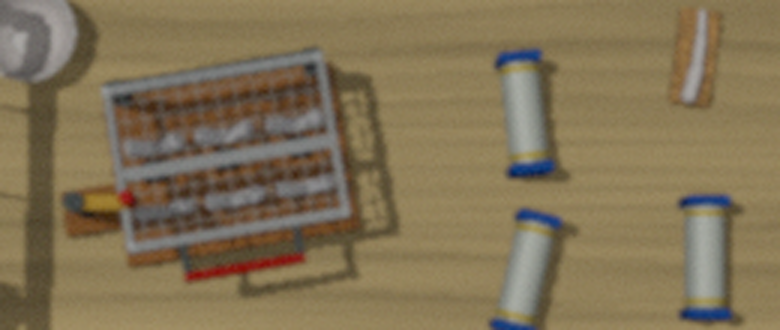

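```bash
cat >> h.py <<'E'
def pose():
    s=bot.state(); M=R.from_quat(s['orientation']).as_matrix(); return s,s['eef_pos'],np.degrees(np.arctan2(M[1,0],M[0,0])),M
def go(x,y,z,phi=None):
    "turn (deg about tool z) first, then shift in mm along turned tool axes"
    s,p,ph,M=pose(); phi=ph if phi is None else phi
    t=-((phi-ph+180)%360-180); a=np.radians(phi); d=1000*(np.array([x,y,z])-p)
    print('t%.2f pos %s phi %.2f | turn %.2f shift x %.1f y %.1f z %.1f | F %s w %.1fmm'%(s['time'],(p*1000).round(1),ph,t,d[0]*np.cos(a)+d[1]*np.sin(a),d[0]*np.sin(a)-d[1]*np.cos(a),-d[2],s['ft_force'].round(1),s['width']*85.4))
E
python3 - <<'E'
from h import *
s,p,ph,M=pose(); c=cal('wrist'); print(c[:3]); o=-c[3].T@c[4]; print('cam in tool',M.T@(o-p)); print('cam axes in tool',(c[3]@M).round(3))
go(.5,.12,.42,98)
E
```

```text
(np.float64(314.67101718842576), 318.0343963740027, 196.98271265854157)
cam in tool [ 7.30436258e-02  7.18246096e-05 -1.41964074e-01]
cam axes in tool [[ 0.     1.     0.   ]
 [-0.958  0.    -0.288]
 [-0.288 -0.     0.958]]
t0.10 pos [ 212.5 -479.8  230.9] phi 23.88 | turn -74.12 shift x 554.0 y 368.2 z -189.1 | F [ 0.2  0.1 -0.9] w 85.3mm
```

send_rows([
  [85, 0, 0, -20, -8.24],
  [85, 0, 0, -20, -8.24],
  [85, 0, 0, -20, -8.24],
  [85, 0, 0, -20, -8.24],
  [85, 0, 0, -20, -8.24],
])

```text
time: 0.6
eef_pos: [0.2125, -0.4799, 0.3319]
orientation: [0.841, 0.54, 0.0, -0.0]
ft_force: [-1.3, 0.1, -0.3]
width: 0.996
```

send_rows([
  [85, 0, 0, -20, -8.24],
  [85, 0, 0, 0, -8.24],
  [85, 0, 0, 0, -8.24],
  [85, 0, 0, 0, -8.24],
  [85, 0, 0, 0, 0],
])

```text
time: 1.1
eef_pos: [0.2125, -0.48, 0.351]
orientation: [0.655, 0.756, 0.0, -0.0]
ft_force: [0.4, -0.4, -0.0]
width: 0.998
```

send_rows([
  [85, 40, 25, 0, 0],
  [85, 40, 25, 0, 0],
  [85, 40, 25, 0, 0],
  [85, 40, 25, 0, 0],
  [85, 40, 25, 0, 0],
])

```text
time: 1.6
eef_pos: [0.3085, -0.2627, 0.3512]
orientation: [0.658, 0.753, 0.0, 0.0]
ft_force: [1.6, -1.1, 0.4]
width: 0.993
```

send_rows([
  [85, 40, 25, 0, 0],
  [85, 40, 25, 0, 0],
  [85, 40, 25, 0, 0],
  [85, 40, 25, 0, 0],
  [85, 40, 25, 0, 0],
])

```text
time: 2.1
eef_pos: [0.4044, -0.047, 0.3513]
orientation: [0.658, 0.753, 0.0, 0.0]
ft_force: [1.5, -1.5, 0.2]
width: 0.993
```

send_rows([
  [85, 40, 25, 0, 0],
  [85, 40, 25, 0, 0],
  [85, 40, 25, 0, 0],
  [85, 40, 25, 0, 0],
  [85, 40, 25, 0, 0],
])

```text
time: 2.6
eef_pos: [0.5002, 0.1687, 0.3512]
orientation: [0.658, 0.753, -0.0, 0.0]
ft_force: [0.4, -0.7, 1.0]
width: 0.997
```

send_rows([
  [85, 0, 0, 0, 0],
  [85, 0, 0, 0, 0],
  [85, 0, 0, 0, 0],
])

```text
time: 2.9
eef_pos: [0.4996, 0.1658, 0.3513]
orientation: [0.657, 0.754, -0.0, 0.0]
ft_force: [0.5, 0.2, -0.7]
width: 0.998
```

```bash
python3 - <<'E'
from h import *
go(.5,.17,.35,98); c=cal('wrist'); im=eyes.capture('wrist'); np.save('pics/w1.npy',im); np.save('pics/w1c.npy',np.array(c,dtype=object),allow_pickle=True)
save('w1',im)
for a,p,b in blobs(im,(172,130,80),(8,255,255),20)[1]: print(a,p,b,ray(c,*p,.094).round(4),ray(c,*p,.15).round(4))
E
```

```text
t2.90 pos [499.6 165.8 351.3] phi 97.89 | turn -0.11 shift x 4.1 y 1.0 z 1.3 | F [ 0.5  0.2 -0.7] w 85.2mm
940 [223.7  75.4] [200  54  46  44] [0.374  0.2534 0.094 ] [0.3902 0.2512 0.15  ]
173 [346.5 123.1] [340 116  15  15] [0.5274 0.2189 0.094 ] [0.5221 0.2216 0.15  ]
785 [278.  202.4] [271 157  15  94] [0.4539 0.1047 0.094 ] [0.4589 0.1234 0.15  ]
```

View pics/w1.png

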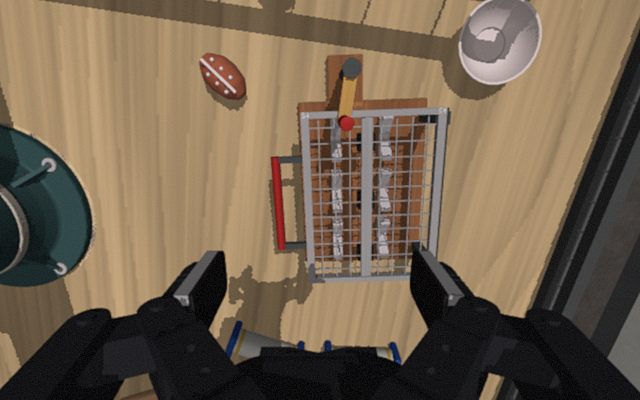

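The wrist picture shows the bar at (278,202), the knob top at (346,123) with its pivot at (352,68), and the gate frame from (302,112) to (440,278). The cowrie is at (223,75) and the dish at (500,40), both clear of the hook's swing. Next I fit the yaw.

```bash
python3 - <<'E'
from h import *
def bar(im,c,roi):
    m,_=blobs(im,(172,130,80),(8,255,255),20,roi); v,u=np.nonzero(m)
    P=np.array([ray(c,a,b,.098)[:2] for a,b in zip(u,v)]); d=cv2.fitLine(P.astype(np.float32),cv2.DIST_L2,0,.01,.01).ravel()
    e=d[:2]*np.sign(d[1]); s=(P-P.mean(0))@e; mid=P.mean(0)+e*(s.min()+s.max())/2
    print('bar mid',mid.round(4),'len',np.ptp(s).round(4),'yaw',np.degrees(np.arctan2(-e[0],e[1])).round(2))
    return mid
c=tuple(np.load('pics/w1c.npy',allow_pickle=True)); im=np.load('pics/w1.npy')
b=bar(im,c,(265,150,290,255)); bar(np.load('pics/top.npy'),cal('top'),(270,200,325,225))
hs=cv2.cvtColor(im,cv2.COLOR_RGB2GRAY)
# frame outer rail on the bar side: last bright step, rows 130..270
for y in (130,150,170,190,210,230,250,265):
    r=cv2.cvtColor(im,cv2.COLOR_RGB2HSV)[y,285:325]; k=[285+i for i in range(40) if r[i,1]<45 and r[i,2]>100]; print(y,k[:12])
for u,v,z in((352,68,.13),(352,68,.15),(303,112,.1),(447,109,.1),(310,281,.1),(439,278,.1)): print(u,v,ray(c,u,v,z).round(4))
E
```

```text
bar mid [0.455  0.1018] len 0.1294 yaw 9.83
bar mid [0.4555 0.1001] len 0.1214 yaw 10.04
130 [301, 302, 303, 304, 305, 306, 307, 308, 318]
150 [302, 303, 304, 305, 306, 307, 308, 309, 319]
170 [303, 304, 305, 306, 307, 308, 309, 310, 319, 320]
190 [304, 305, 306, 307, 308, 309, 310, 311, 320, 321]
210 [305, 306, 307, 308, 309, 310, 311, 312, 321]
230 [306, 307, 308, 309, 310, 311, 312, 313, 314, 315, 316, 317]
250 [307, 308, 309, 310, 311, 312, 313]
265 [308, 309, 314, 322, 323]
352 68 [0.5205 0.2784 0.13  ]
352 68 [0.5188 0.2762 0.15  ]
303 112 [0.4727 0.2249 0.1   ]
447 109 [0.644  0.2522 0.1   ]
310 281 [ 0.5113 -0.0035  0.1   ]
439 278 [0.6913 0.0265 0.1   ]
```

send_rows([
  [60, 0, 0, 0, -1.9],
  [60, 25, 16, 30, 0],
  [60, 25, 15, 30, 0],
  [60, 0, 0, 40, 0],
  [60, 0, 0, 40, 0],
])

```text
time: 3.45
eef_pos: [0.5218, 0.2205, 0.2103]
orientation: [0.644, 0.765, 0.0, 0.0]
ft_force: [0.6, 0.3, -1.0]
width: 0.704
```

send_rows([
  [60, 0, 0, 20, 0],
  [60, 0, 0, 0, 0],
  [60, 0, 0, 0, 0],
])

```text
time: 3.75
eef_pos: [0.5221, 0.2203, 0.1925]
orientation: [0.644, 0.765, 0.0, 0.0]
ft_force: [0.4, -0.5, 0.9]
width: 0.703
```

```bash
python3 - <<'E'
from h import *
go(.522,.220,.118,99.8); c=cal('wrist'); im=eyes.capture('wrist'); save('w2',im)
for a,p,b in blobs(im,(172,130,80),(8,255,255),20)[1]: print(a,p,b,ray(c,*p,.094).round(4),ray(c,*p,.15).round(4))
E
```

```text
t3.75 pos [522.1 220.3 192.5] phi 99.84 | turn 0.04 shift x -0.3 y -0.1 z 74.5 | F [ 0.4 -0.5  0.9] w 60.0mm
1988 [155.1 109.3] [115  80  70  66] [0.3921 0.2672 0.094 ] [0.4194 0.273  0.15  ]
319 [133.8 121.9] [116 100  37  40] [0.3767 0.2553 0.094 ] [0.4076 0.2639 0.15  ]
734 [320.  213.9] [308 194  25  39] [0.5258 0.2075 0.094 ] [0.522  0.2272 0.15  ]
255 [214.  255.1] [208 243  14  30] [0.444  0.1558 0.094 ] [0.4592 0.1876 0.15  ]
```

View pics/w2.png

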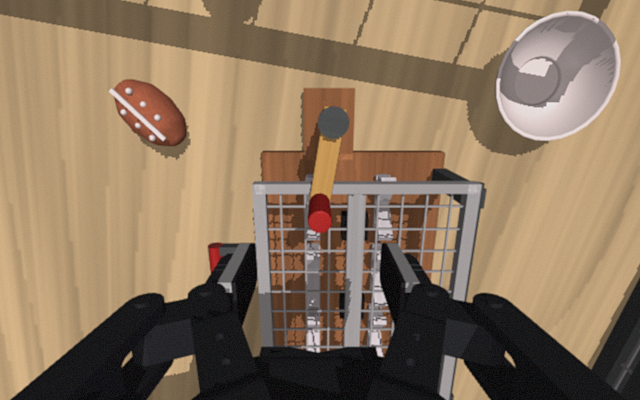

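The knob top is at (320,221), centred between the fingers, so I descend and grip it.

send_rows([
  [60, 1, 0, 36, 0],
  [60, 0, 0, 36, 0],
  [60, 0, 0, 0, 0],
  [0, 0, 0, 0, 0],
  [0, 0, 0, 0, 0],
])

```text
time: 4.3
eef_pos: [0.5229, 0.2223, 0.1217]
orientation: [0.643, 0.766, 0.001, 0.001]
ft_force: [0.4, -0.2, -0.2]
width: 0.374
```

send_rows([
  [0, 0, 0, 0, 0],
  [0, 0, 0, 0, 0],
  [0, 0, 0, 0, 0],
  [0, 0, 0, 0, 0],
])

```text
time: 4.7
eef_pos: [0.5227, 0.2223, 0.1212]
orientation: [0.643, 0.766, 0.001, 0.001]
ft_force: [-0.5, -1.6, 10.7]
width: 0.172
```

```bash
python3 - <<'E'
from h import *
P=np.array([.5195,.277]); s,p,ph,M=pose(); d=p[:2]-P; th0=np.degrees(np.arctan2(d[1],d[0])); print('r',np.hypot(*d),'ang',th0,'hook~',-80.2-th0)
y=9.8; a=np.radians(ph); prev=p[:2]
for th in np.linspace(th0,-80.2-92,11)[1:]:
    q=P+.06*np.array([np.cos(np.radians(th)),np.sin(np.radians(th))]); e=1000*(q-prev); prev=q
    print(th.round(1),'row x %.1f y %.1f'%(e[0]*np.cos(a)+e[1]*np.sin(a),e[0]*np.sin(a)-e[1]*np.cos(a)))
go(*p)
E
```

```text
r 0.054822218900232186 ang -86.69000054211205 hook~ 6.490000542112043
-95.2 row x -3.5 y -9.4
-103.8 row x 3.0 y -8.4
-112.3 row x 4.2 y -7.9
-120.9 row x 5.3 y -7.2
-129.4 row x 6.3 y -6.3
-138.0 row x 7.2 y -5.3
-146.5 row x 7.9 y -4.2
-155.1 row x 8.4 y -2.9
-163.6 row x 8.8 y -1.7
-172.2 row x 8.9 y -0.3
t4.70 pos [522.7 222.3 121.2] phi 99.94 | turn -0.00 shift x 0.0 y 0.0 z -0.0 | F [-0.5 -1.6 10.7] w 14.7mm
```

send_rows([
  [0, 1.8, -8.8, -3, 0],
  [0, 3, -8.4, 0, 0],
  [0, 4.2, -7.9, 0, 0],
  [0, 5.3, -7.2, 0, 0],
  [0, 6.3, -6.3, 0, 0],
])

```text
time: 5.2
eef_pos: [0.4803, 0.2359, 0.1222]
orientation: [0.643, 0.766, 0.0, 0.0]
ft_force: [9.2, 0.6, -17.4]
width: 0.16
```

send_rows([
  [0, 7.2, -5.3, 0, 0],
  [0, 7.9, -4.2, 0, 0],
  [0, 8.4, -2.9, 0, 0],
  [0, 8.8, -1.7, 0, 0],
  [0, 8.9, -0.3, 0, 0],
])

```text
time: 5.7
eef_pos: [0.4632, 0.2734, 0.1225]
orientation: [0.644, 0.765, 0.002, 0.004]
ft_force: [42.1, -6.1, -35.7]
width: 0.163
```

send_rows([
  [0, 0, 0, 0, 0],
  [0, 0, 0, 0, 0],
])

```text
time: 5.9
eef_pos: [0.4634, 0.2735, 0.1225]
orientation: [0.644, 0.765, 0.002, 0.004]
ft_force: [32.0, -2.5, -30.7]
width: 0.166
```

```bash
python3 - <<'E'
from h import *
s,p,*_=pose(); go(*p)
E
```

```text
t5.90 pos [463.4 273.5 122.5] phi 99.83 | turn -0.00 shift x 0.0 y 0.0 z -0.0 | F [ 32.   -2.5 -30.7] w 14.2mm
```

send_rows([
  [40, 0, 0, 0, 0],
  [40, 0, 0, 0, 0],
  [40, 0, 0, 0, 0],
  [40, 0, 0, -20, 0],
  [40, 0, 0, -40, 0],
])

```text
time: 6.4
eef_pos: [0.4573, 0.2733, 0.1814]
orientation: [0.643, 0.766, -0.002, -0.001]
ft_force: [1.9, -0.0, -0.3]
width: 0.468
```

send_rows([
  [26, 0, 0, 0, 0],
  [26, 0, 0, 0, 0],
])

```text
time: 6.6
eef_pos: [0.4591, 0.274, 0.1831]
orientation: [0.643, 0.766, 0.001, 0.0]
ft_force: [-0.4, 0.0, -0.2]
width: 0.304
```

```bash
python3 - <<'E'
from h import *
go(.4552,.1012,.18,99.8)
E
```

```text
t6.60 pos [459.1 274.  183.1] phi 99.95 | turn 0.15 shift x -169.6 y -33.2 z 3.1 | F [-0.4  0.  -0.2] w 26.0mm
```

send_rows([
  [26, -42.5, -8.3, 0, 0],
  [26, -42.5, -8.3, 0, 0],
  [26, -42.5, -8.3, 0, 0],
  [26, -42.5, -8.3, 0, 0],
  [26, 0, 0, 0, 0],
])

```text
time: 7.1
eef_pos: [0.4547, 0.0969, 0.1815]
orientation: [0.645, 0.764, -0.001, -0.0]
ft_force: [0.0, 0.3, 0.4]
width: 0.304
```

send_rows([
  [26, 0, 0, 0, 0],
  [26, 0, 0, 0, 0],
])

```text
time: 7.3
eef_pos: [0.4551, 0.1013, 0.1818]
orientation: [0.643, 0.766, -0.0, -0.0]
ft_force: [-0.8, 0.4, 1.1]
width: 0.305
```

```bash
python3 - <<'E'
from h import *
go(.4552,.1012,.075,99.8); c=cal('wrist'); im=eyes.capture('wrist'); save('w3',im)
print(proj(c,[.4552,.1012,.1]))
for a,p,b in blobs(im,(172,130,80),(8,255,255),60)[1]: print(a,p,b,ray(c,*p,.098).round(4),ray(c,*p,.15).round(4))
E
```

```text
t7.30 pos [455.1 101.3 181.8] phi 99.97 | turn 0.17 shift x -0.1 y 0.0 z 106.8 | F [-0.8  0.4  1.1] w 26.1mm
[318.39697749 204.8267311 ]
844 [240.3  10.6] [208   0  58  26] [0.3838 0.2199 0.098 ] [0.3973 0.2092 0.15  ]
2387 [317.7 193.9] [310 115  17 164] [0.4533 0.1089 0.098 ] [0.4508 0.1237 0.15  ]
```

View pics/w3.png

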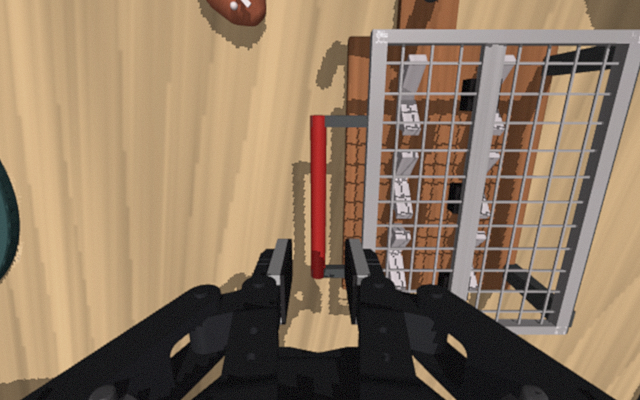

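The bar is at column 318, centred between the fingers, and the hook is off the gate. I descend and grip.

send_rows([
  [26, 0, 0, 40, 0],
  [26, 0, 0, 35, 0],
  [26, 0, 0, 32, 0],
  [26, 0, 0, 0, 0],
  [0, 0, 0, 0, 0],
])

```text
time: 7.85
eef_pos: [0.4553, 0.1014, 0.0758]
orientation: [0.643, 0.766, -0.0, -0.0]
ft_force: [0.9, 0.4, 1.6]
width: 0.15
```

send_rows([
  [0, 0, 0, 0, 0],
  [0, 0, 0, 0, 0],
  [0, 0, 0, 0, 0],
])

```text
time: 8.15
eef_pos: [0.455, 0.1013, 0.0765]
orientation: [0.643, 0.766, 0.0, -0.0]
ft_force: [-5.1, 3.6, -3.9]
width: 0.121
```

```bash
python3 - <<'E'
from h import *
s,p,ph,M=pose(); go(*p)
prev=0
for k in range(1,16):
    t=k*.1; x=212*(1-np.cos(t)); z=212*np.sin(t)
    print('%.1f y %.1f z %.1f'%(t,x-prev,-(z-(212*np.sin(t-.1))))); prev=x
E
```

```text
t8.15 pos [455.  101.3  76.5] phi 99.98 | turn -0.00 shift x 0.0 y 0.0 z -0.0 | F [-5.1  3.6 -3.9] w 10.3mm
0.1 y 1.1 z -21.2
0.2 y 3.2 z -21.0
0.3 y 5.2 z -20.5
0.4 y 7.3 z -19.9
0.5 y 9.2 z -19.1
0.6 y 11.1 z -18.1
0.7 y 12.8 z -16.9
0.8 y 14.4 z -15.5
0.9 y 15.9 z -14.0
1.0 y 17.2 z -12.3
1.1 y 18.4 z -10.5
1.2 y 19.3 z -8.7
1.3 y 20.1 z -6.7
1.4 y 20.7 z -4.6
1.5 y 21.0 z -2.6
```

send_rows([
  [0, 0, 1.1, -21.2, 0],
  [0, 0, 3.2, -21, 0],
  [0, 0, 5.2, -20.5, 0],
  [0, 0, 7.3, -19.9, 0],
  [0, 0, 9.2, -19.1, 0],
])

```text
time: 8.65
eef_pos: [0.48, 0.1056, 0.1793]
orientation: [0.643, 0.766, -0.0, -0.0]
ft_force: [0.1, 2.1, -6.5]
width: 0.115
```

send_rows([
  [0, 0, 11.1, -18.1, 0],
  [0, 0, 12.8, -16.9, 0],
  [0, 0, 14.4, -15.5, 0],
  [0, 0, 15.9, -14, 0],
  [0, 0, 17.2, -12.3, 0],
])

```text
time: 9.15
eef_pos: [0.5488, 0.1176, 0.2578]
orientation: [0.643, 0.766, -0.001, -0.0]
ft_force: [-21.0, -2.9, 23.0]
width: 0.116
```

send_rows([
  [0, 0, 18.4, -10.5, 0],
  [0, 0, 19.3, -8.7, 0],
  [0, 0, 20.1, -6.7, 0],
  [0, 0, 20.7, -4.6, 0],
  [0, 0, 21, -2.6, 0],
])

```text
time: 9.65
eef_pos: [0.6494, 0.1351, 0.29]
orientation: [0.643, 0.766, 0.001, 0.001]
ft_force: [-4.2, -1.6, 4.7]
width: 0.112
```

send_rows([
  [0, 0, 0, 0, 0],
  [0, 0, 0, 0, 0],
  [0, 0, 0, 0, 0],
])

```text
time: 9.95
eef_pos: [0.6498, 0.1352, 0.2899]
orientation: [0.643, 0.766, 0.002, 0.001]
ft_force: [0.1, 1.1, 7.0]
width: 0.11
```

```bash
python3 - <<'E'
from h import *
s,p,ph,M=pose(); go(*p)
h=np.array([.6641,.1373,.094]); b=p+[0,0,.019]; d=b-h; ex=np.array([.9854,.1702]); xx=d[:2]@ex; print('r',np.hypot(xx,d[2]),'gate',np.arctan2(d[2],-xx))
im=eyes.capture('scene'); save('s2',im[130:330,120:440])
E
```

```text
t9.95 pos [649.8 135.2 289.9] phi 99.97 | turn -0.00 shift x 0.0 y 0.0 z -0.0 | F [0.1 1.1 7. ] w 9.4mm
r 0.21540410987131195 gate 1.5034542249495613
```

View pics/s2.png

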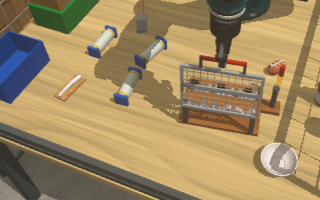

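The gate is upright, seen from the far side in the crop with the bar at about (222,62), so I release it and back off. Then I turn to phi 190 to look at the cradle and tubes.

send_rows([
  [40, 0, 0, 0, 0],
  [40, 0, 0, 0, 0],
  [40, 0, 0, 0, 0],
  [40, 0, 0, -35, 0],
  [40, 0, 0, -35, 0],
])

```text
time: 10.5
eef_pos: [0.6484, 0.1346, 0.3575]
orientation: [0.643, 0.766, -0.001, -0.001]
ft_force: [0.4, 1.0, 1.4]
width: 0.472
```

send_rows([
  [85, 0, -40, -10, 0],
  [85, 0, -45, 0, -8.5],
  [85, 0, -45, 0, -8.5],
  [85, 0, -45, 0, -8.5],
  [85, 0, -45, 0, -8.5],
])

```text
time: 11.0
eef_pos: [0.4439, 0.0592, 0.3671]
orientation: [0.388, 0.922, 0.0, 0.0]
ft_force: [1.0, -1.0, 1.3]
width: 0.994
```

send_rows([
  [85, 0, 0, 0, -8],
  [85, 0, 0, 0, -8],
  [85, 0, 0, 0, -8],
  [85, 0, 0, 0, -8],
  [85, 0, 0, 0, -8],
])

```text
time: 11.5
eef_pos: [0.446, 0.0592, 0.3671]
orientation: [0.05, 0.999, -0.0, 0.0]
ft_force: [-0.4, 0.7, 1.1]
width: 0.995
```

send_rows([
  [85, 0, 0, 0, -8],
  [85, 0, 0, 0, -8],
  [85, 0, 0, 0, 0],
  [85, 0, 0, 0, 0],
])

```text
time: 11.9
eef_pos: [0.4461, 0.0592, 0.367]
orientation: [-0.085, 0.996, -0.0, 0.0]
ft_force: [0.9, -0.3, 0.7]
width: 0.998
```

```bash
python3 - <<'E'
from h import *
go(.44,0,.36,189.8)
E
```

```text
t11.90 pos [446.1  59.2 367. ] phi -170.30 | turn -0.10 shift x 16.1 y -57.3 z 7.0 | F [ 0.9 -0.3  0.7] w 85.2mm
```

```bash
python3 - <<'E'
from h import *
c=cal('wrist'); im=eyes.capture('wrist'); save('w4',im); np.save('pics/w4.npy',im); np.save('pics/w4c.npy',np.array(c,dtype=object),allow_pickle=True)
for a,p,b in blobs(im,(105,110,40),(130,255,255),60)[1]: print(a,p,b,ray(c,*p,.024).round(4))
O=np.array([.5705,.1211,0]); ex=np.array([.9854,.1702,0]); ey=np.array([-.1702,.9854,0])
print('predicted rim/corner px')
for x,y,z in((-.095,.13,.014),(-.095,-.13,.014),(-.043,0,.028),(-.043,.027,.049),(-.043,-.027,.049),(-.043,.105,.049),(-.043,-.105,.049),(.029,-.105,.049),(.029,.105,.049)): print(x,y,z,proj(c,O+x*ex+y*ey+[0,0,z]).round(1))
E
```

```text
367 [18.1 75.3] [ 0 68 40 14] [ 0.4095 -0.3856  0.024 ]
471 [156.7  87.9] [135  78  45  20] [ 0.3931 -0.1883  0.024 ]
313 [ 21.7 159.9] [  0 154  45  12] [ 0.5354 -0.3925  0.024 ]
302 [135.2 167.3] [115 158  44  18] [ 0.5175 -0.2186  0.024 ]
471 [141.7 199.2] [121 192  42  15] [ 0.5687 -0.2081  0.024 ]
255 [148.1 270.7] [129 259  39  18] [ 0.6978 -0.1958  0.024 ]
predicted rim/corner px
-0.095 0.13 0.014 [423.6 174.9]
-0.095 -0.13 0.014 [261.9 175.1]
-0.043 0 0.028 [342.7 208.4]
-0.043 0.027 0.049 [361.2 212.8]
-0.043 -0.027 0.049 [326.3 212.8]
-0.043 0.105 0.049 [411.5 212.7]
-0.043 -0.105 0.049 [276.  212.9]
0.029 -0.105 0.049 [277.8 255. ]
0.029 0.105 0.049 [407.8 254.8]
```

View pics/w4.png

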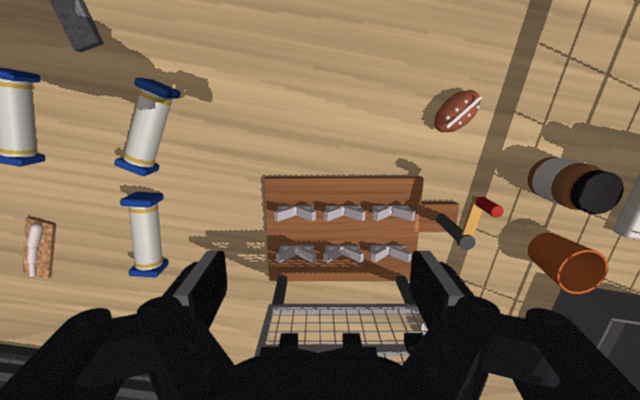

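Gate up, hook knob at (490,206) pointing toward the base, and all six V supports are visible. The plate's near corners at (262,177) and (419,178) agree with the prediction to 3-5 px. The brush is at (75,25) and the tusk at (38,245). I go over tube A.

send_rows([
  [85, 0, 0, 0, 3.7],
  [85, -20, -35, 0, 0],
  [85, -20, -35, 0, 0],
  [85, -20, -35, 0, 0],
  [85, -20, -35, 20, 0],
])

```text
time: 12.45
eef_pos: [0.5423, -0.0729, 0.3483]
orientation: [-0.053, 0.999, -0.001, 0.002]
ft_force: [0.2, -0.2, -0.8]
width: 0.995
```

send_rows([
  [85, -20, -35, 20, 0],
  [85, -20, -35, 25, 0],
  [85, -20, -35, 25, 0],
  [85, -20, -35, 25, 0],
  [85, 0, 0, 0, 0],
])

```text
time: 12.95
eef_pos: [0.6363, -0.2049, 0.2465]
orientation: [-0.052, 0.999, 0.001, -0.003]
ft_force: [-0.5, -0.1, -0.5]
width: 1.0
```

```bash
cat >> h.py <<'E'
def caps():
    c=cal('wrist'); im=eyes.capture('wrist'); r=[]
    for a,p,b in blobs(im,(105,110,40),(130,255,255),60)[1]: r.append(ray(c,*p,.03)); print(a,p,b,r[-1].round(4))
    for i in range(len(r)):
        for j in range(i):
            d=r[i]-r[j]; L=np.hypot(*d[:2])
            if .105<L<.15: d*=np.sign(d[0]); print('tube',((r[i]+r[j])/2).round(4),'len',L.round(4),'ang',np.degrees(np.arctan2(d[1],d[0])).round(1))
    return im
E
python3 - <<'E'
from h import *
bot.state(); im=caps(); save('w5',im); go(.633,-.202,.25,186)
E
```

```text
749 [319.1  53. ] [297  38  46  30] [ 0.5124 -0.2161  0.03  ]
835 [144.1  54.2] [113  44  64  22] [ 0.5325 -0.3982  0.03  ]
505 [321.5 108.6] [300 103  44  12] [ 0.5679 -0.2076  0.03  ]
8979 [ 23.3 212.6] [  0 112  60 204] [ 0.7247 -0.5515  0.03  ]
416 [321.2 218. ] [302 207  40  17] [ 0.6949 -0.1944  0.03  ]
tube [ 0.6314 -0.201   0.03  ] len 0.1277 ang 5.9
t13.00 pos [ 635.7 -203.2  248.9] phi -174.02 | turn -0.02 shift x 2.6 y 1.5 z -1.1 | F [-0.6  0.4  0.9] w 85.1mm
```

View pics/w5.png

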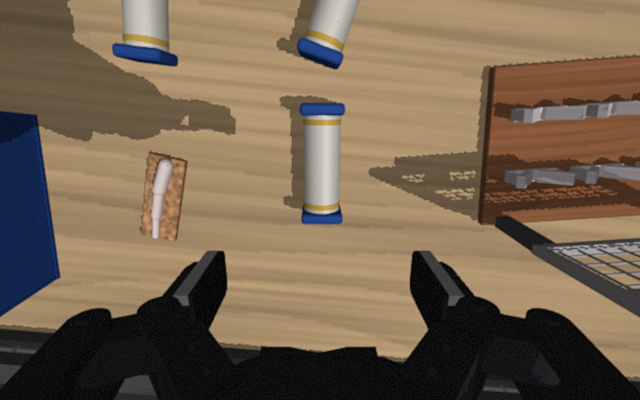

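Tube A is between the fingers at column 321, from rows 103 to 223. I descend and grip it.

send_rows([
  [85, 4, 2.6, 45, 0],
  [85, 0, 0, 45, 0],
  [85, 0, 0, 45, 0],
  [85, 0, 0, 40, 0],
  [85, 0, 0, 35, 0],
])

```text
time: 13.5
eef_pos: [0.631, -0.1986, 0.0413]
orientation: [-0.054, 0.999, -0.0, 0.0]
ft_force: [0.8, -0.8, -0.8]
width: 1.0
```

send_rows([
  [85, 0, 0, 29, 0],
  [85, 0, 0, 0, 0],
  [0, 0, 0, 0, 0],
  [0, 0, 0, 0, 0],
  [0, 0, 0, 0, 0],
])

```text
time: 14.0
eef_pos: [0.6324, -0.1999, 0.0149]
orientation: [-0.054, 0.999, -0.001, 0.001]
ft_force: [0.1, -7.6, 5.8]
width: 0.51
```

send_rows([
  [0, 0, 0, 0, 0],
  [0, 0, 0, 0, 0],
  [0, 0, 0, 0, 0],
  [0, 0, 0, -30, 0],
  [0, 0, 0, -40, 0],
])

```text
time: 14.5
eef_pos: [0.6304, -0.1991, 0.0831]
orientation: [-0.054, 0.999, 0.001, -0.001]
ft_force: [0.3, 0.5, -1.1]
width: 0.468
```

send_rows([
  [0, 0, 0, -40, 0],
  [0, 0, 0, -40, 0],
  [0, 0, 0, -20, 0],
  [0, 0, 0, 0, 0],
  [0, 0, 0, 0, 0],
])

```text
time: 15.0
eef_pos: [0.6313, -0.1995, 0.1827]
orientation: [-0.054, 0.999, -0.0, 0.0]
ft_force: [0.7, -0.4, -2.6]
width: 0.466
```

```bash
python3 - <<'E'
from h import *
O=np.array([.5705,.1211]);ex=np.array([.9854,.1702]);ey=np.array([-.1702,.9854])
for k in(-1,0,1): print(k,(O+.078*k*ey).round(4)); go(*(O+.078*k*ey),.18,189.8)
E
```

```text
-1 [0.5838 0.0442]
t15.00 pos [ 631.3 -199.5  182.7] phi -173.77 | turn -3.57 shift x 5.4 y 248.3 z 2.7 | F [ 0.7 -0.4 -2.6] w 39.8mm
0 [0.5705 0.1211]
t15.00 pos [ 631.3 -199.5  182.7] phi -173.77 | turn -3.57 shift x 5.4 y 326.3 z 2.7 | F [ 0.7 -0.4 -2.6] w 39.8mm
1 [0.5572 0.198 ]
t15.00 pos [ 631.3 -199.5  182.7] phi -173.77 | turn -3.57 shift x 5.4 y 404.3 z 2.7 | F [ 0.7 -0.4 -2.6] w 39.8mm
```

Gripped. Before carrying, I check the seats with the saved V support pixels.

```bash
python3 - <<'E'
from h import *
c=tuple(np.load('pics/w4c.npy',allow_pickle=True)); im=np.load('pics/w4.npy')
O=np.array([.5705,.1211]);ex=np.array([.9854,.1702]);ey=np.array([-.1702,.9854])
m,bl=blobs(im,(0,0,110),(180,45,255),30,(265,195,425,270))
for a,p,b in bl:
    q=ray(c,*p,.040)[:2]-O; print(a,p,b,'cradle',(q@ex).round(4),(q@ey).round(4))
for u,v in((262,177),(419,178)):
    q=ray(c,u,v,.014)[:2]-O; print('plate',(q@ex).round(4),(q@ey).round(4))
s=cv2.resize(im[165:285,255:435],None,fx=4,fy=4,interpolation=cv2.INTER_CUBIC); save('v4',s)
E
```

```text
357 [294.6 213.8] [274 207  42  14] cradle -0.0382 -0.0769
355 [344.  213.7] [324 206  41  15] cradle -0.0383 0.0012
354 [393.8 213.5] [373 206  43  15] cradle -0.0385 0.0799
123 [303.3 254.2] [295 247  18  15] cradle 0.0323 -0.0642
184 [351.9 254.2] [339 246  25  17] cradle 0.0324 0.0158
317 [390.9 254.4] [371 246  41  16] cradle 0.0329 0.08
33 [326.7 258.3] [324 254   8   8] cradle 0.0398 -0.0256
plate -0.0919 -0.1301
plate -0.0899 0.1231
```

View pics/v4.png

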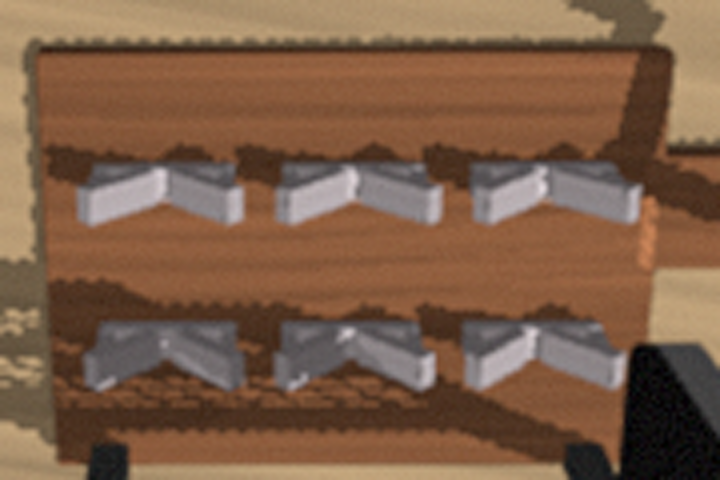

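send_rows([
  [0, 15, 0, 0, -3.6],
  [0, 15, 0, 0, 0],
  [0, 0, 45, 0, 0],
  [0, 0, 45, 0, 0],
  [0, 0, 45, 0, 0],
])

```text
time: 15.5
eef_pos: [0.5772, -0.0694, 0.1811]
orientation: [-0.085, 0.996, 0.0, -0.001]
ft_force: [1.8, 0.5, -2.1]
width: 0.47
```

send_rows([
  [0, 0, 45, 0, 0],
  [0, 0, 45, 0, 0],
  [0, 0, 45, 0, 0],
  [0, 0, 45, 0, 0],
  [0, 0, 45, 0, 0],
])

```text
time: 16.0
eef_pos: [0.5387, 0.1525, 0.1813]
orientation: [-0.086, 0.996, -0.0, -0.001]
ft_force: [0.7, -0.2, -2.6]
width: 0.471
```

send_rows([
  [0, 0, 45, 0, 0],
  [0, 0, 0, 30, 0],
  [0, 0, 0, 35, 0],
  [0, 0, 0, 30, 0],
  [0, 0, 0, 0, 0],
])

```text
time: 16.5
eef_pos: [0.5292, 0.1947, 0.0834]
orientation: [-0.086, 0.996, -0.001, -0.004]
ft_force: [-1.1, -0.5, -1.9]
width: 0.472
```

send_rows([
  [0, 0, 0, 0, 0],
  [0, 0, 0, 0, 0],
])

```text
time: 16.7
eef_pos: [0.5331, 0.1953, 0.0891]
orientation: [-0.086, 0.996, 0.0, 0.001]
ft_force: [-0.2, -0.3, -1.5]
width: 0.466
```

```bash
python3 - <<'E'
from h import *
O=np.array([.5705,.1211]);ex=np.array([.9854,.1702]);ey=np.array([-.1702,.9854]); q=O+.079*ey-.003*ex
go(*q,.038,189.8); im=eyes.capture('wrist'); save('w6',im)
E
```

```text
t16.70 pos [533.1 195.3  89.1] phi -170.17 | turn 0.03 shift x -21.2 y -0.5 z 51.1 | F [-0.2 -0.3 -1.5] w 39.8mm
```

View pics/w6.png

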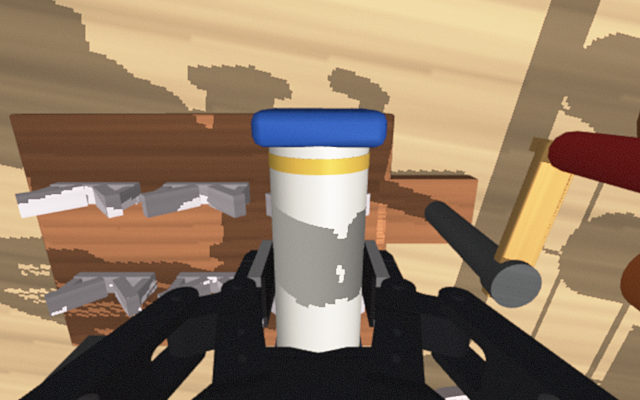

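The tube is held level. The seat 2 V edges show evenly on both sides at columns 269 and 368, so it is centred. I move along the groove and lower.

send_rows([
  [0, -10, 0, 0, 0],
  [0, -11, 0, 0, 0],
  [0, 0, 0, 15, 0],
  [0, 0, 0, 12, 0],
  [0, 0, 0, 8, 0],
])

```text
time: 17.25
eef_pos: [0.5533, 0.1988, 0.0518]
orientation: [-0.086, 0.996, -0.0, -0.0]
ft_force: [0.1, -0.3, -1.7]
width: 0.464
```

send_rows([
  [0, 0, 0, 6, 0],
  [0, 0, 0, 4, 0],
  [0, 0, 0, 2, 0],
  [0, 0, 0, 0, 0],
])

```text
time: 17.65
eef_pos: [0.5533, 0.1986, 0.043]
orientation: [-0.086, 0.996, -0.0, 0.001]
ft_force: [-10.2, -6.4, 27.7]
width: 0.465
```

```bash
python3 - <<'E'
from h import *
s,p,*_=pose(); go(*p)
E
```

```text
t17.65 pos [553.3 198.6  43. ] phi -170.15 | turn -0.00 shift x -0.0 y 0.0 z -0.0 | F [-10.2  -6.4  27.7] w 39.7mm
```

send_rows([
  [58, 0, 0, 0, 0],
  [58, 0, 0, 0, 0],
  [58, 0, 0, 0, 0],
  [58, 0, 0, -20, 0],
  [58, 0, 0, -40, 0],
])

```text
time: 18.15
eef_pos: [0.5517, 0.1985, 0.0993]
orientation: [-0.086, 0.996, -0.0, -0.002]
ft_force: [1.4, -0.1, 0.5]
width: 0.68
```

send_rows([
  [58, 0, 0, -50, 0],
  [58, 0, 0, -50, 0],
  [58, 0, 0, -47, 0],
  [85, 0, 0, 0, 7.8],
  [85, 0, 0, 0, 7.8],
])

```text
time: 18.65
eef_pos: [0.5539, 0.1991, 0.2493]
orientation: [0.053, 0.999, 0.0, 0.001]
ft_force: [0.5, -0.0, 0.1]
width: 0.983
```

send_rows([
  [85, 0, 0, 0, 7.8],
  [85, 0, -46, 0, 0],
  [85, 0, -46, 0, 0],
  [85, 0, -46, 0, 0],
  [85, 0, -46, 0, 0],
])

```text
time: 19.15
eef_pos: [0.5094, 0.0186, 0.2478]
orientation: [0.118, 0.993, -0.0, 0.0]
ft_force: [0.6, 0.4, 0.5]
width: 0.996
```

send_rows([
  [85, 0, -46, 0, 0],
  [85, 0, -46, 0, 0],
  [85, 0, -46, 0, 0],
  [85, 0, -46, 0, 0],
  [85, 0, -46, 0, 0],
])

```text
time: 19.65
eef_pos: [0.4554, -0.2053, 0.248]
orientation: [0.118, 0.993, -0.0, 0.0]
ft_force: [1.8, -0.4, -0.4]
width: 0.99
```

send_rows([
  [85, 0, 0, 0, 0],
  [85, 0, 0, 0, 0],
])

```text
time: 19.85
eef_pos: [0.4558, -0.2044, 0.2477]
orientation: [0.119, 0.993, 0.0, -0.0]
ft_force: [-0.6, 0.8, -0.4]
width: 0.993
```

```bash
python3 - <<'E'
from h import *
im=caps(); save('w7',im); go(.455,-.2035,.25,166.4)
E
```

```text
502 [320.6 110.6] [299 105  44  12] [ 0.3933 -0.1863  0.03  ]
634 [148.8 168.9] [121 158  57  23] [ 0.4097 -0.3955  0.03  ]
391 [320.  218.6] [301 208  40  17] [ 0.5165 -0.2167  0.03  ]
335 [182.  263.8] [161 246  48  29] [ 0.5346 -0.4019  0.03  ]
940 [ 18.9 357.3] [  0 335  52  54] [ 0.6185 -0.677   0.03  ]
747 [135.3 389.2] [114 374  44  26] [ 0.7106 -0.5408  0.03  ]
tube [ 0.4549 -0.2015  0.03  ] len 0.1269 ang -13.9
tube [ 0.4721 -0.3987  0.03  ] len 0.1251 ang -2.9
t19.90 pos [ 456.1 -203.5  247.8] phi 166.40 | turn 0.00 shift x 1.0 y -0.3 z -2.2 | F [ 0.5  0.3 -0.1] w 85.1mm
```

View pics/w7.png

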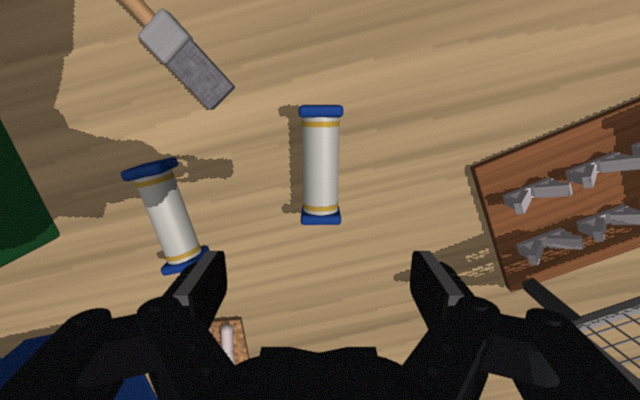

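Tube B is centred between the fingers at column 321, from rows 105 to 223. I pick it up.

send_rows([
  [85, 1.6, 1.7, 45, 0],
  [85, 0, 0, 45, 0],
  [85, 0, 0, 45, 0],
  [85, 0, 0, 40, 0],
  [85, 0, 0, 35, 0],
])

```text
time: 20.4
eef_pos: [0.4549, -0.1998, 0.0362]
orientation: [0.117, 0.993, 0.0, -0.0]
ft_force: [0.7, 0.2, -0.1]
width: 0.995
```

send_rows([
  [85, 0, 0, 28, 0],
  [85, 0, 0, 0, 0],
  [0, 0, 0, 0, 0],
  [0, 0, 0, 0, 0],
  [0, 0, 0, 0, 0],
])

```text
time: 20.9
eef_pos: [0.4559, -0.2018, 0.0113]
orientation: [0.118, 0.993, -0.001, 0.001]
ft_force: [-0.8, -0.1, -0.9]
width: 0.508
```

send_rows([
  [0, 0, 0, 0, 0],
  [0, 0, 0, 0, 0],
  [0, 0, 0, 0, 0],
  [0, 0, 0, -30, 0],
  [0, 0, 0, -40, 0],
])

```text
time: 21.4
eef_pos: [0.4542, -0.2011, 0.0805]
orientation: [0.118, 0.993, 0.0, -0.001]
ft_force: [1.2, -0.0, -1.9]
width: 0.473
```

send_rows([
  [0, 0, 0, -40, 0],
  [0, 0, 0, -40, 0],
  [0, 0, 0, -20, 0],
  [0, 0, 0, 0, 0],
  [0, 0, 0, 0, 0],
])

```text
time: 21.9
eef_pos: [0.455, -0.2016, 0.1801]
orientation: [0.118, 0.993, -0.0, 0.0]
ft_force: [-0.4, 0.8, -1.7]
width: 0.473
```

```bash
python3 - <<'E'
from h import *
O=np.array([.5705,.1211]);ex=np.array([.9854,.1702]);ey=np.array([-.1702,.9854]); q=O+.001*ey-.025*ex
go(*q,.09,189.8)
E
```

```text
t21.90 pos [ 455.  -201.6  180.1] phi 166.44 | turn -23.36 shift x -143.8 y 299.3 z 90.1 | F [-0.4  0.8 -1.7] w 40.4mm
```

send_rows([
  [0, 0, 0, 0, -7.8],
  [0, 0, 0, 0, -7.8],
  [0, 0, 0, 0, -7.8],
  [0, -18, 37.5, 0, 0],
  [0, -18, 37.5, 0, 0],
])

```text
time: 22.4
eef_pos: [0.477, -0.1209, 0.1785]
orientation: [-0.085, 0.996, 0.001, -0.001]
ft_force: [0.6, 0.5, -0.9]
width: 0.472
```

send_rows([
  [0, -18, 37.5, 0, 0],
  [0, -18, 37.5, 0, 0],
  [0, -18, 37.5, 0, 0],
  [0, -18, 37.5, 0, 0],
  [0, -18, 37.5, 0, 0],
])

```text
time: 22.9
eef_pos: [0.5338, 0.0804, 0.1786]
orientation: [-0.086, 0.996, 0.0, -0.001]
ft_force: [0.9, -0.8, -0.1]
width: 0.475
```

send_rows([
  [0, -18, 37.5, 0, 0],
  [0, 0, 0, 30, 0],
  [0, 0, 0, 30, 0],
  [0, 0, 0, 30, 0],
  [0, 0, 0, 0, 0],
])

```text
time: 23.4
eef_pos: [0.5426, 0.1185, 0.0857]
orientation: [-0.086, 0.996, 0.0, -0.004]
ft_force: [-0.2, -0.4, 0.3]
width: 0.469
```

send_rows([
  [0, 0, 0, 0, 0],
  [0, 0, 0, 0, 0],
])

```text
time: 23.6
eef_pos: [0.5462, 0.1186, 0.0911]
orientation: [-0.086, 0.996, -0.0, 0.001]
ft_force: [0.2, 0.2, -1.7]
width: 0.47
```

```bash
python3 - <<'E'
from h import *
O=np.array([.5705,.1211]);ex=np.array([.9854,.1702]);ey=np.array([-.1702,.9854]); q=O+.001*ey-.003*ex
go(*q,.041,189.8); im=eyes.capture('wrist'); save('w8',im)
E
```

```text
t23.60 pos [546.2 118.6  91.1] phi -170.17 | turn 0.03 shift x -21.4 y -0.7 z 50.1 | F [ 0.2  0.2 -1.7] w 40.1mm
```

View pics/w8.png

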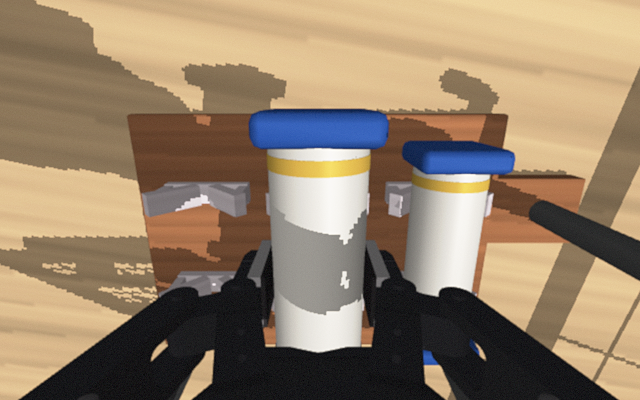

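Tube A sits in the seat 2 groove on the right of the picture. Tube B is held centred over seat 1, so I lower it.

send_rows([
  [0, -10, 0, 0, 0],
  [0, -11, 0, 0, 0],
  [0, 0, 0, 15, 0],
  [0, 0, 0, 12, 0],
  [0, 0, 0, 10, 0],
])

```text
time: 24.15
eef_pos: [0.5665, 0.1223, 0.052]
orientation: [-0.086, 0.996, 0.0, -0.0]
ft_force: [0.8, -0.3, -1.7]
width: 0.469
```

send_rows([
  [0, 0, 0, 7, 0],
  [0, 0, 0, 5, 0],
  [0, 0, 0, 3, 0],
  [0, 0, 0, 0, 0],
])

```text
time: 24.55
eef_pos: [0.5665, 0.1216, 0.0394]
orientation: [-0.086, 0.996, -0.001, 0.001]
ft_force: [-7.5, -6.6, 21.7]
width: 0.47
```

```bash
python3 - <<'E'
from h import *
s,p,*_=pose(); go(*p)
E
```

```text
t24.55 pos [566.5 121.6  39.4] phi -170.17 | turn -0.00 shift x -0.0 y 0.0 z -0.0 | F [-7.5 -6.6 21.7] w 40.1mm
```

send_rows([
  [58, 0, 0, 0, 0],
  [58, 0, 0, 0, 0],
  [58, 0, 0, 0, 0],
  [58, 0, 0, -20, 0],
  [58, 0, 0, -40, 0],
])

```text
time: 25.05
eef_pos: [0.5647, 0.1221, 0.0963]
orientation: [-0.086, 0.996, 0.0, -0.002]
ft_force: [1.4, -0.0, -0.5]
width: 0.673
```

send_rows([
  [58, 0, 0, -50, 0],
  [58, 0, 0, -50, 0],
  [58, 0, 0, -50, 0],
  [85, 0, 0, 0, 6.1],
  [85, 0, 0, 0, 6.2],
])

```text
time: 25.55
eef_pos: [0.567, 0.1223, 0.2493]
orientation: [0.024, 1.0, 0.0, 0.001]
ft_force: [-1.0, -0.5, -0.9]
width: 0.989
```

send_rows([
  [85, 6, -43.8, 0, 0],
  [85, 6, -43.8, 0, 0],
  [85, 6, -43.8, 0, 0],
  [85, 6, -43.8, 0, 0],
  [85, 6, -43.8, 0, 0],
])

```text
time: 26.05
eef_pos: [0.5263, -0.0969, 0.2479]
orientation: [0.021, 1.0, 0.0, 0.0]
ft_force: [0.9, -0.3, -0.5]
width: 0.996
```

send_rows([
  [85, 6, -43.8, 0, 0],
  [85, 6, -43.8, 0, 0],
  [85, 6, -43.8, 0, 0],
  [85, 6, -43.8, 0, 0],
  [85, 6, -43.8, 0, 0],
])

```text
time: 26.55
eef_pos: [0.4869, -0.3146, 0.2479]
orientation: [0.021, 1.0, 0.0, 0.0]
ft_force: [0.8, -0.9, -0.2]
width: 0.997
```

send_rows([
  [85, 6, -43.8, 0, 0],
  [85, 6, -43.8, 0, 0],
  [85, 0, 0, 0, 0],
  [85, 0, 0, 0, 0],
])

```text
time: 26.95
eef_pos: [0.4714, -0.4005, 0.2473]
orientation: [0.022, 1.0, 0.0, -0.0]
ft_force: [0.6, 0.2, 0.0]
width: 0.995
```

```bash
python3 - <<'E'
from h import *
im=caps(); save('w9',im); go(.472,-.4005,.25,177.5)
E
```

```text
507 [318.6 113.9] [297 108  44  13] [ 0.4099 -0.397   0.03  ]
386 [321.9 221.5] [303 211  39  17] [ 0.537  -0.3985  0.03  ]
3147 [122.4 292.9] [ 55 270 128  59] [ 0.6252 -0.6637  0.03  ]
145 [  2.6 313.9] [  0 297   9  30] [ 0.65  -0.831  0.03 ]
594 [220.8 330.2] [209 301  23  60] [ 0.6891 -0.5427  0.03  ]
826 [136.7 388.5] [114 373  44  27] [ 0.7845 -0.6784  0.03  ]
tube [ 0.4735 -0.3978  0.03  ] len 0.1271 ang -0.7
tube [ 0.6572 -0.6032  0.03  ] len 0.1368 ang 62.2
t27.00 pos [ 471.7 -399.6  247.6] phi 177.52 | turn 0.02 shift x -0.3 y -0.9 z -2.4 | F [-0.6  0.4  0.6] w 84.6mm
```

send_rows([
  [85, -1.8, 1.8, 45, -1.8],
  [85, 0, 0, 45, 0],
  [85, 0, 0, 45, 0],
  [85, 0, 0, 40, 0],
  [85, 0, 0, 35, 0],
])

```text
time: 27.5
eef_pos: [0.4738, -0.3962, 0.0364]
orientation: [0.005, 1.0, 0.0, -0.0]
ft_force: [0.9, -0.9, -0.1]
width: 0.994
```

send_rows([
  [85, 0, 0, 28, 0],
  [85, 0, 0, 0, 0],
  [0, 0, 0, 0, 0],
  [0, 0, 0, 0, 0],
  [0, 0, 0, 0, 0],
])

```text
time: 28.0
eef_pos: [0.4744, -0.3986, 0.0116]
orientation: [0.006, 1.0, -0.001, 0.001]
ft_force: [0.2, -0.0, -0.8]
width: 0.51
```

send_rows([
  [0, 0, 0, 0, 0],
  [0, 0, 0, 0, 0],
  [0, 0, 0, 0, 0],
  [0, 0, 0, -30, 0],
  [0, 0, 0, -40, 0],
])

```text
time: 28.5
eef_pos: [0.4729, -0.3973, 0.0801]
orientation: [0.006, 1.0, 0.001, -0.001]
ft_force: [0.4, -1.2, -2.0]
width: 0.469
```

send_rows([
  [0, 0, 0, -40, 0],
  [0, 0, 0, -40, 0],
  [0, 0, 0, -20, 0],
  [0, 0, 0, 0, 0],
  [0, 0, 0, 0, 0],
])

```text
time: 29.0
eef_pos: [0.4736, -0.398, 0.1796]
orientation: [0.006, 1.0, -0.0, 0.0]
ft_force: [0.2, -0.2, -2.5]
width: 0.473
```

```bash
python3 - <<'E'
from h import *
O=np.array([.5705,.1211]);ex=np.array([.9854,.1702]);ey=np.array([-.1702,.9854]); q=O-.077*ey-.025*ex
go(*q,.09,189.8)
E
```

```text
t29.00 pos [ 473.6 -398.   179.6] phi 179.34 | turn -10.46 shift x -158.9 y 418.0 z 89.6 | F [ 0.2 -0.2 -2.5] w 40.4mm
```

send_rows([
  [0, 0, 0, 0, -5.2],
  [0, 0, 0, 0, -5.2],
  [0, -14.4, 38, 0, 0],
  [0, -14.4, 38, 0, 0],
  [0, -14.4, 38, 0, 0],
])

```text
time: 29.5
eef_pos: [0.4962, -0.2767, 0.178]
orientation: [-0.084, 0.996, 0.001, -0.001]
ft_force: [1.0, -0.1, -2.9]
width: 0.472
```

send_rows([
  [0, -14.4, 38, 0, 0],
  [0, -14.4, 38, 0, 0],
  [0, -14.4, 38, 0, 0],
  [0, -14.4, 38, 0, 0],
  [0, -14.4, 38, 0, 0],
])

```text
time: 30.0
eef_pos: [0.535, -0.0771, 0.1783]
orientation: [-0.085, 0.996, 0.0, -0.001]
ft_force: [1.0, -1.2, -2.2]
width: 0.469
```

send_rows([
  [0, -14.4, 38, 0, 0],
  [0, -14.4, 38, 0, 0],
  [0, -14.4, 38, 0, 0],
  [0, 0, 0, 30, 0],
  [0, 0, 0, 30, 0],
])

```text
time: 30.5
eef_pos: [0.5586, 0.0421, 0.1179]
orientation: [-0.086, 0.996, 0.0, -0.0]
ft_force: [-0.1, -0.0, -3.4]
width: 0.469
```

send_rows([
  [0, 0, 0, 29, 0],
  [0, 0, 0, 0, 0],
  [0, 0, 0, 0, 0],
])

```text
time: 30.8
eef_pos: [0.5584, 0.0407, 0.0905]
orientation: [-0.085, 0.996, 0.0, -0.001]
ft_force: [0.8, 1.0, -1.4]
width: 0.475
```

```bash
python3 - <<'E'
from h import *
O=np.array([.5705,.1211]);ex=np.array([.9854,.1702]);ey=np.array([-.1702,.9854]); q=O-.077*ey-.003*ex
go(*q,.038,189.8); im=eyes.capture('wrist'); save('w10',im)
E
```

```text
t30.80 pos [558.4  40.7  90.5] phi -170.26 | turn -0.06 shift x -22.6 y 0.2 z 52.5 | F [ 0.8  1.  -1.4] w 40.6mm
```

View pics/w10.png

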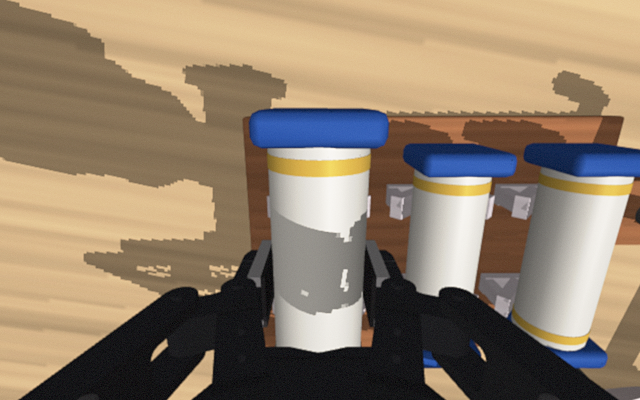

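Two tubes are seated on the right with level caps. The third is held centred over seat 0, so I lower it, release and retract.

send_rows([
  [0, -10, 0, 0, 0],
  [0, -12, 0, 0, 0],
  [0, 0, 0, 15, 0],
  [0, 0, 0, 12, 0],
  [0, 0, 0, 10, 0],
])

```text
time: 31.35
eef_pos: [0.5811, 0.0444, 0.0535]
orientation: [-0.085, 0.996, -0.0, 0.0]
ft_force: [-0.2, -0.2, -2.7]
width: 0.466
```

send_rows([
  [0, 0, 0, 7, 0],
  [0, 0, 0, 5, 0],
  [0, 0, 0, 3, 0],
  [0, 0, 0, 0, 0],
])

```text
time: 31.75
eef_pos: [0.5807, 0.0446, 0.0398]
orientation: [-0.085, 0.996, 0.0, 0.0]
ft_force: [-5.4, 1.5, 9.8]
width: 0.468
```

send_rows([
  [58, 0, 0, 0, 0],
  [58, 0, 0, 0, 0],
  [58, 0, 0, 0, 0],
  [58, 0, 0, -20, 0],
  [58, 0, 0, -40, 0],
])

```text
time: 32.25
eef_pos: [0.5792, 0.0444, 0.0974]
orientation: [-0.085, 0.996, 0.0, -0.002]
ft_force: [0.7, -0.2, 1.1]
width: 0.679
```

send_rows([
  [58, 0, 0, -50, 0],
  [58, 0, 0, -50, 0],
  [58, 20, 30, -50, 0],
  [58, 20, 30, -50, 0],
  [58, 20, 20, -50, 0],
])

```text
time: 32.75
eef_pos: [0.5193, 0.1019, 0.325]
orientation: [-0.085, 0.996, 0.0, -0.0]
ft_force: [1.7, 1.0, 0.7]
width: 0.679
```

send_rows([
  [58, 20, 0, 0, 0],
  [58, 0, 0, 0, 0],
  [58, 0, 0, 0, 0],
])

```text
time: 33.05
eef_pos: [0.5007, 0.0977, 0.3234]
orientation: [-0.085, 0.996, -0.0, 0.0]
ft_force: [-0.4, 0.2, -0.1]
width: 0.679
```

```bash
python3 - <<'E'
from h import *
O=np.array([.5705,.1211]);ex=np.array([.9854,.1702]);ey=np.array([-.1702,.9854])
s,p,*_=pose(); go(*p); c=cal('wrist'); im=eyes.capture('wrist'); save('w11',im)
for a,q,b in blobs(im,(105,110,40),(130,255,255),60)[1]:
    r=ray(c,*q,.058)[:2]-O; print(a,q,b,'cradle',(r@ex).round(4),(r@ey).round(4))
E
```

```text
t33.05 pos [500.7  97.7 323.4] phi -170.26 | turn -0.00 shift x -0.0 y 0.0 z -0.0 | F [-0.4  0.2 -0.1] w 58.0mm
487 [327.1 163.9] [310 157  37  15] cradle -0.0692 0.0007
522 [386.5 163.9] [367 157  41  15] cradle -0.0692 0.0785
514 [267.7 164.7] [248 158  40  15] cradle -0.0682 -0.0772
147 [370.6 251.6] [363 239  16  20] cradle 0.0574 0.0637
283 [274.1 253.5] [258 240  32  20] cradle 0.0602 -0.074
296 [326.7 253.3] [311 243  33  16] cradle 0.06 0.0011
```

View pics/w11.png

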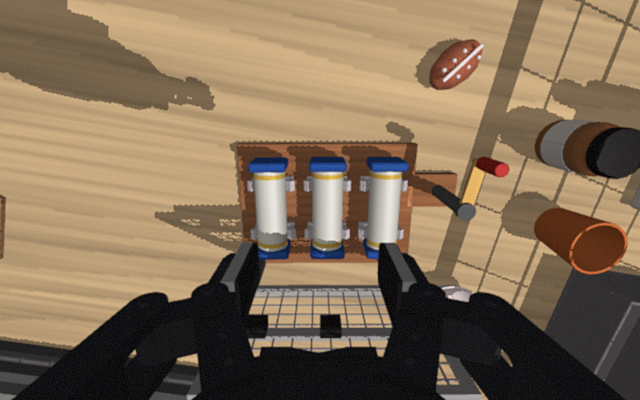

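All three tubes sit in the grooves: cap rows at cradle y of -77, +1 and +79 mm, with ends at ±~64 mm about x = -5 mm. Now I turn back and take the bar.

send_rows([
  [58, 0, 0, -40, 8.2],
  [58, 0, 0, 0, 8.2],
  [40, 0, 0, 0, 8.2],
  [40, 0, 0, 0, 8.2],
  [40, 0, 0, 0, 8.2],
])

```text
time: 33.6
eef_pos: [0.5014, 0.0975, 0.3625]
orientation: [0.273, 0.962, -0.0, -0.001]
ft_force: [-0.2, -0.0, -0.4]
width: 0.469
```

send_rows([
  [40, 0, 0, 0, 8.2],
  [40, 0, 0, 0, 8.2],
  [40, 0, 0, 0, 8.2],
  [40, 0, 0, 0, 8.2],
  [40, 0, 0, 0, 8.2],
])

```text
time: 34.1
eef_pos: [0.5014, 0.0975, 0.3625]
orientation: [0.592, 0.806, -0.001, -0.001]
ft_force: [1.3, -0.1, 0.3]
width: 0.468
```

send_rows([
  [40, 0, 0, 0, 7.7],
  [40, 0, 0, 0, 0],
  [40, 0, 0, 0, 0],
])

```text
time: 34.4
eef_pos: [0.5011, 0.0976, 0.3628]
orientation: [0.641, 0.767, -0.0, -0.0]
ft_force: [0.4, -0.5, -0.7]
width: 0.466
```

```bash
python3 - <<'E'
from h import *
go(.6498,.1352,.36,99.9)
E
```

```text
t34.40 pos [501.1  97.6 362.8] phi 100.26 | turn 0.36 shift x 11.5 y 153.0 z 2.8 | F [ 0.4 -0.5 -0.7] w 39.8mm
```

send_rows([
  [40, 3, 38, 0, 0.4],
  [40, 3, 38, 0, 0],
  [40, 3, 38, 0, 0],
  [40, 3, 38, 0, 0],
  [40, 0, 0, 0, 0],
])

```text
time: 34.9
eef_pos: [0.6528, 0.1359, 0.3593]
orientation: [0.644, 0.765, -0.001, -0.001]
ft_force: [-0.4, -0.4, -0.4]
width: 0.47
```

send_rows([
  [40, 0, 0, 0, 0],
  [40, 0, 0, 0, 0],
])

```text
time: 35.1
eef_pos: [0.6478, 0.1351, 0.3638]
orientation: [0.645, 0.765, -0.0, -0.0]
ft_force: [-0.3, 0.6, 0.5]
width: 0.467
```

```bash
python3 - <<'E'
from h import *
go(.6498,.1352,.29,99.9); c=cal('wrist'); im=eyes.capture('wrist'); print(proj(c,[.6498,.1352,.315]))
for a,p,b in blobs(im,(172,130,80),(8,255,255),100)[1]: print(a,p,b,ray(c,*p,.311).round(4))
E
```

```text
t35.10 pos [647.8 135.1 363.8] phi 99.73 | turn -0.17 shift x -0.2 y 2.0 z 73.8 | F [-0.3  0.6  0.5] w 39.9mm
[321.31281863 220.86578991]
1103 [124.7  30.8] [98  7 50 49] [0.5225 0.2267 0.311 ]
3036 [320.3 202.8] [311 117  20 184] [0.6473 0.1459 0.311 ]
```

send_rows([
  [40, 0, 2, 35, -0.2],
  [40, 0, 0, 38.5, 0],
  [40, 0, 0, 0, 0],
  [0, 0, 0, 0, 0],
  [0, 0, 0, 0, 0],
])

```text
time: 35.65
eef_pos: [0.6513, 0.1356, 0.2934]
orientation: [0.644, 0.765, 0.002, 0.002]
ft_force: [-0.8, -0.5, 2.5]
width: 0.14
```

send_rows([
  [0, 0, 0, 0, 0],
  [0, 0, 0, 0, 0],
  [0, 0, 0, 0, 0],
])

```text
time: 35.95
eef_pos: [0.6515, 0.1356, 0.2936]
orientation: [0.644, 0.765, 0.002, 0.002]
ft_force: [-3.4, -0.1, 9.5]
width: 0.107
```

send_rows([
  [0, 0, -21, 2.6, 0],
  [0, 0, -20.7, 4.6, 0],
  [0, 0, -20.1, 6.7, 0],
  [0, 0, -19.3, 8.7, 0],
  [0, 0, -18.4, 10.5, 0],
])

```text
time: 36.45
eef_pos: [0.5536, 0.1186, 0.2607]
orientation: [0.644, 0.765, 0.003, 0.003]
ft_force: [1.2, 0.4, 9.3]
width: 0.113
```

```bash
python3 - <<'E'
from h import *
s,p,ph,M=pose(); go(*p)
h=np.array([.6641,.1373,.094]); d=p+[0,0,.019]-h; xx=d[:2]@np.array([.9854,.1702]); print('r',np.hypot(xx,d[2]),'gate',np.arctan2(d[2],-xx))
E
```

```text
t36.45 pos [553.6 118.6 260.7] phi 99.85 | turn -0.00 shift x 0.0 y 0.0 z -0.0 | F [1.2 0.4 9.3] w 9.6mm
r 0.21690163125369394 gate 1.0277706933118844
```

send_rows([
  [0, 0, -17.2, 12.3, 0],
  [0, 0, -15.9, 14, 0],
  [0, 0, -14.4, 15.5, 0],
  [0, 0, -12.8, 16.9, 0],
  [0, 0, -11.1, 18.1, 0],
])

```text
time: 36.95
eef_pos: [0.4823, 0.1062, 0.1824]
orientation: [0.644, 0.765, 0.001, 0.001]
ft_force: [-5.8, -1.1, 5.8]
width: 0.113
```

send_rows([
  [0, 0, -9.2, 19.1, 0],
  [0, 0, -7.3, 19.9, 0],
  [0, 0, -5.2, 20.5, 0],
  [0, 0, 0, 0, 0],
])

```text
time: 37.35
eef_pos: [0.4593, 0.1023, 0.1202]
orientation: [0.644, 0.765, -0.001, -0.001]
ft_force: [-12.2, -3.9, -0.7]
width: 0.112
```

send_rows([
  [0, 0, -1.9, 10.5, 0],
  [0, 0, -1.3, 10.5, 0],
  [0, 0, -0.8, 10.6, 0],
  [0, 0, -0.3, 10.6, 0],
  [0, 0, 0, 0, 0],
])

```text
time: 37.85
eef_pos: [0.455, 0.1016, 0.0783]
orientation: [0.644, 0.765, -0.002, -0.001]
ft_force: [-16.1, -4.3, -1.1]
width: 0.115
```

```bash
python3 - <<'E'
from h import *
go(.455,.1013,.0765)
E
```

```text
t37.85 pos [455.  101.6  78.3] phi 99.85 | turn -0.00 shift x -0.3 y -0.1 z 1.8 | F [-16.1  -4.3  -1.1] w 9.8mm
```

send_rows([
  [0, 0, 0, 2, 0],
  [0, 0, 0, 2, 0],
  [0, 0, 0, 0, 0],
  [26, 0, 0, 0, 0],
  [26, 0, 0, 0, 0],
])

```text
time: 38.35
eef_pos: [0.4589, 0.1021, 0.0761]
orientation: [0.644, 0.765, 0.001, 0.001]
ft_force: [0.7, 1.0, 0.3]
width: 0.308
```

send_rows([
  [26, 0, 0, 0, 0],
  [26, 0, 0, -25, 0],
  [26, 0, 0, -40, 0],
  [26, 0, 0, -40, 0],
  [40, 0, 0, 0, 0],
])

```text
time: 38.85
eef_pos: [0.4594, 0.1021, 0.1845]
orientation: [0.644, 0.765, 0.003, 0.003]
ft_force: [1.2, -0.5, -0.7]
width: 0.457
```

send_rows([
  [40, 30, 0, -10, 0],
  [40, 30, 0, 0, 0],
  [40, 0, 0, 0, 0],
  [40, 0, 0, 0, 0],
])

```text
time: 39.25
eef_pos: [0.4465, 0.1615, 0.1896]
orientation: [0.643, 0.766, 0.0, 0.0]
ft_force: [-1.0, 0.5, -0.1]
width: 0.468
```

```bash
python3 - <<'E'
from h import *
s,p,*_=pose(); go(*p); c=cal('wrist'); im=eyes.capture('wrist'); save('w12',im)
for a,p,b in blobs(im,(172,130,80),(8,255,255),100)[1]: print(a,p,b,ray(c,*p,.098).round(4),ray(c,*p,.15).round(4))
E
```

```text
t39.25 pos [446.5 161.5 189.6] phi 99.92 | turn -0.00 shift x 0.0 y 0.0 z -0.0 | F [-1.   0.5 -0.1] w 40.0mm
770 [387.3  15.6] [373   0  30  33] [0.4694 0.2956 0.098 ] [0.4614 0.2817 0.15  ]
2479 [234.3  61.6] [198  25  70  74] [0.3725 0.2501 0.098 ] [0.3862 0.2464 0.15  ]
1761 [315.1 260.8] [309 193  14 142] [0.453  0.1099 0.098 ] [0.4487 0.1374 0.15  ]
```

View pics/w12.png

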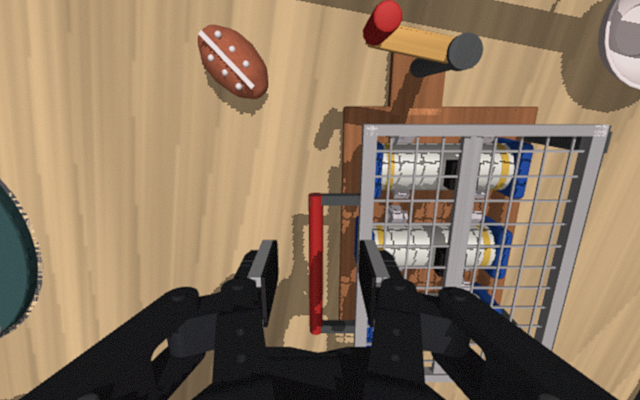

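The gate is shut: bar at (315,261), which maps to the same place as at the start. The knob is at (386,17), so I go over it.

send_rows([
  [55, 37, 11, 0, 0],
  [55, 37, 11, 0, 0],
  [55, 37.5, 11, 0, 0],
  [55, 0, 0, 0, 0],
  [55, 0, 0, 0, 0],
])

```text
time: 39.8
eef_pos: [0.4599, 0.2764, 0.1891]
orientation: [0.644, 0.765, -0.0, -0.0]
ft_force: [0.4, -0.4, 0.4]
width: 0.643
```

```bash
python3 - <<'E'
from h import *
s,p,*_=pose(); go(*p); c=cal('wrist'); im=eyes.capture('wrist')
for a,q,b in blobs(im,(172,130,80),(8,255,255),100)[1]: print(a,q,b,ray(c,*q,.15).round(4),'top end',ray(c,b[0]+b[2]/2,b[1]+b[3]-b[2]/2,.15).round(4))
E
```

```text
t39.80 pos [459.9 276.4 189.1] phi 99.87 | turn -0.00 shift x 0.0 y 0.0 z -0.0 | F [ 0.4 -0.4  0.4] w 54.9mm
1666 [213.6 175.4] [177 150  64  60] [0.3937 0.2973 0.15  ] top end [0.3911 0.2953 0.15  ]
260 [195.5 190.3] [179 171  35  36] [0.3837 0.2864 0.15  ] top end [0.3843 0.287  0.15  ]
771 [323.3 209.4] [311 189  26  40] [0.461  0.2877 0.15  ] top end [0.4622 0.2835 0.15  ]
290 [278.4 332.3] [273 318  12  29] [0.4463 0.1942 0.15  ] top end [0.4477 0.1871 0.15  ]
```

send_rows([
  [55, 4.7, 2.3, 30, 0],
  [55, 0, 0, 36, 0],
  [55, 0, 0, 0, 0],
  [0, 0, 0, 0, 0],
  [0, 0, 0, 0, 0],
])

```text
time: 40.35
eef_pos: [0.462, 0.2813, 0.1252]
orientation: [0.644, 0.765, 0.001, 0.001]
ft_force: [0.4, -1.4, 0.0]
width: 0.313
```

send_rows([
  [0, 0, 0, 0, 0],
  [0, 0, 0, 0, 0],
  [0, 0, 0, 0, 0],
])

```text
time: 40.65
eef_pos: [0.4622, 0.2817, 0.1252]
orientation: [0.644, 0.765, 0.001, 0.001]
ft_force: [1.2, -1.6, 9.6]
width: 0.161
```

```bash
python3 - <<'E'
from h import *
s,p,ph,M=pose(); go(*p); K1=p[:2]; K0=np.array([.5227,.2223]); m=(K0+K1)/2; e=K1-K0; L=np.hypot(*e); P=m+np.array([e[1],-e[0]])/L*np.sqrt(.06**2-L*L/4); print('pivot',P)
d=K1-P; t0=np.degrees(np.arctan2(d[1],d[0]))%360; print(t0); a=np.radians(ph); prev=K1
for th in np.linspace(t0,277,11)[1:]:
    q=P+.06*np.array([np.cos(np.radians(th)),np.sin(np.radians(th))]); e=1000*(q-prev); prev=q
    print(th.round(1),'row x %.1f y %.1f'%(e[0]*np.cos(a)+e[1]*np.sin(a),e[0]*np.sin(a)-e[1]*np.cos(a)))
E
```

```text
t40.65 pos [462.2 281.7 125.2] phi 99.83 | turn -0.00 shift x 0.0 y 0.0 z -0.0 | F [ 1.2 -1.6  9.6] w 13.8mm
pivot [0.52222123 0.28229809]
180.57912292289208
190.2 row x -10.1 y -0.8
199.9 row x -10.0 y 0.9
209.5 row x -9.7 y 2.6
219.1 row x -9.2 y 4.2
228.8 row x -8.3 y 5.7
238.4 row x -7.3 y 7.0
248.1 row x -6.0 y 8.1
257.7 row x -4.6 y 9.0
267.4 row x -3.0 y 9.6
277.0 row x -1.3 y 10.0
```

send_rows([
  [0, -10.1, -0.8, 0, 0],
  [0, -10, 0.9, 0, 0],
  [0, -9.7, 2.6, 0, 0],
  [0, -9.2, 4.2, 0, 0],
  [0, -8.3, 5.7, 0, 0],
])

```text
time: 41.15
eef_pos: [0.4784, 0.2353, 0.1248]
orientation: [0.644, 0.765, -0.003, -0.001]
ft_force: [-27.6, -21.8, 32.6]
width: 0.164
```

send_rows([
  [0, -7.3, 7, 0, 0],
  [0, -6, 8.1, 0, 0],
  [0, -4.6, 9, 0, 0],
  [0, -3, 9.6, 0, 0],
  [0, -1.3, 10, 0, 0],
])

```text
time: 41.65
eef_pos: [0.5273, 0.2187, 0.1239]
orientation: [0.645, 0.765, -0.004, 0.002]
ft_force: [0.2, -12.2, -0.7]
width: 0.163
```

send_rows([
  [0, 0, 0, 0, 0],
  [0, 0, 0, 0, 0],
])

```text
time: 41.85
eef_pos: [0.5284, 0.219, 0.1239]
orientation: [0.645, 0.764, -0.003, 0.002]
ft_force: [-1.4, -28.3, 2.3]
width: 0.163
```

send_rows([
  [45, 0, 0, 0, 0],
  [45, 0, 0, 0, 0],
  [45, 0, 0, 0, 0],
  [45, 0, 0, -30, 0],
  [45, 0, 0, -45, 0],
])

```text
time: 42.35
eef_pos: [0.5273, 0.2226, 0.1978]
orientation: [0.644, 0.765, -0.001, -0.001]
ft_force: [1.2, 0.1, -0.4]
width: 0.525
```

send_rows([
  [45, 0, -30, -40, 0],
  [45, 0, -30, -40, 0],
  [45, 30, -20, -30, 0],
  [45, 20, 0, 0, 0],
  [45, 0, 0, 0, 0],
])

```text
time: 42.85
eef_pos: [0.4406, 0.2602, 0.3097]
orientation: [0.643, 0.766, 0.001, 0.0]
ft_force: [1.0, 0.3, -0.8]
width: 0.524
```

```bash
python3 - <<'E'
from h import *
s,p,*_=pose(); go(*p); c=cal('wrist'); im=eyes.capture('wrist'); save('w13',im)
for a,q,b in blobs(im,(172,130,80),(8,255,255),60)[1]: print(a,q,b,ray(c,*q,.098).round(4),ray(c,*q,.15).round(4))
E
```

```text
t42.85 pos [440.6 260.2 309.7] phi 99.98 | turn -0.00 shift x 0.0 y 0.0 z -0.0 | F [ 1.   0.3 -0.8] w 44.7mm
739 [257.1 147.1] [230 128  45  45] [0.3692 0.2737 0.098 ] [0.3778 0.2822 0.15  ]
222 [243.1 156.8] [231 140  28  31] [0.3549 0.2601 0.098 ] [0.3656 0.2706 0.15  ]
259 [392.  224.5] [383 211  18  26] [0.5403 0.2094 0.098 ] [0.5237 0.2274 0.15  ]
698 [307.1 286.8] [303 243  10  90] [0.4536 0.1073 0.098 ] [0.4498 0.1403 0.15  ]
```

No more pictures can be viewed, so I check numerically by comparing the bar, knob and bystanders with the first scene images.

```bash
python3 - <<'E'
from h import *
a0=np.load('pics/scene.npy'); a1=eyes.capture('scene')
for n,im in(('start',a0),('now',a1)):
    print(n,[(a,p.tolist(),b.tolist()) for a,p,b in blobs(im,(172,130,80),(8,255,255),8,(300,170,410,260))[1]])
P=np.array([.522,.2823])
c=cal('scene')
for z in (0,.06,.15):
    t=z; h=np.array([.6641,.1373,.094]); ex=np.array([.9854,.1702,0]); b=h-.212*np.cos(t)*ex+[0,0,.212*np.sin(t)]; print('bar px gate',t,proj(c,b).round(1))
for k in (-.1,.0,.1,.2,.35):
    th=np.radians(-80.2)-k; print('knob px hook',k,proj(c,[*(P+.06*np.array([np.cos(th),np.sin(th)])),.129]).round(1))
d=cv2.absdiff(a0,a1).max(2)>40
for nm,r in(('cowrie',(384,186,410,208)),('dish',(378,270,420,308)),('jar',(432,200,464,238)),('cup',(440,238,472,272)),('tusk',(172,202,208,232)),('brush',(252,125,270,165))):
    print(nm,'changed frac',d[r[1]:r[3],r[0]:r[2]].mean().round(3))
print(pose()[0]['ft_force'])
E
```

```text
start [(np.int32(114), [348.7, 190.9], [331, 187, 37, 8]), (np.int32(47), [378.4, 208.3], [376, 203, 6, 12])]
now [(np.int32(109), [348.3, 190.9], [331, 187, 37, 8]), (np.int32(47), [378.0, 209.7], [376, 204, 5, 12])]
bar px gate 0 [348.4 191. ]
bar px gate 0.06 [348.6 188.6]
bar px gate 0.15 [348.9 185.1]
knob px hook -0.1 [378.1 212.2]
knob px hook 0.0 [378.2 210.7]
knob px hook 0.1 [378.4 209.3]
knob px hook 0.2 [378.9 207.9]
knob px hook 0.35 [379.9 206. ]
cowrie changed frac 0.0
dish changed frac 0.0
jar changed frac 0.0
cup changed frac 0.0
tusk changed frac 0.0
brush changed frac 0.467
[-0.16947445 -0.34429553  0.06847233]
```

```bash
python3 - <<'E'
from h import *
t0=np.load('pics/top.npy'); t1=eyes.capture('top'); g0=cv2.cvtColor(t0,cv2.COLOR_RGB2GRAY); g1=cv2.cvtColor(t1,cv2.COLOR_RGB2GRAY)
T=g0[240:280,408:442]; r=cv2.matchTemplate(g1[215:305,385:470],T,cv2.TM_CCOEFF_NORMED); _,v,_,l=cv2.minMaxLoc(r); print('brush match',v,'shift px',l[0]-23,l[1]-25)
for im in(t0,t1): print([(a,p.tolist()) for a,p,b in blobs(im,(90,0,110),(130,60,255),15,(405,235,450,285))[1]])
E
```

```text
brush match 0.6933324933052063 shift px 0 0
[]
[]
```

The brush has not shifted, so the change there was shadow. The arm is clear, so I hand in.

```bash
python3 -c "
from h import *
print(order.job_done())"
```

```text
the job is handed in; nothing more can be done
None
```

The job is handed in, at about 43 s on the robot's clock. I swung the hook off, raised the gate, and laid all three tubes in grooves of their own. I then lowered the gate slowly and swung the hook back. No verdict was reported.

**Last checks**
- **Tubes:** with the gate still up, the caps lay at cradle y of -77, +1 and +79 mm (grooves at -78, 0 and +78), about 5 mm short along the grooves. I did not measure them again after the gate was shut, only saw two of the three through the mesh.
- **Gate:** in the scene camera the bar is at (348.3, 190.9), against (348.4, 191.0) expected for a shut gate.
- **Hook:** the knob reads about 0.07 rad in both the scene camera and the hand pose, under the 0.35 rad limit but not exactly 0.
- **Robot:** the gripper was clear and the wrist force near zero.
- **Bystanders:** the pixels for the shells, jar, cup and dish are unchanged. The brush area did change in the scene view (47% of its pixels). A top-view match put it at zero shift, but only with a score of 0.69, so I took the change to be arm shadow.

The view of the closed hook could not be viewed because the picture limit was reached, so those last checks are by numbers only. The hook's arc did not quite match the moves I sent, and the wrist force reached about 55 N while swinging it, under the 120 N limit.

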